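Load the specimen carousel

ROBOT

A 6-joint arm with a two-finger parallel gripper is mounted at the origin on the work surface. World frame = base frame: x ahead of the robot, y to its left, z up, the work surface at z = 0. Lengths are in m, angles in rad, forces in N, time in s.
With the tool pointing down it reaches from about 0.35 to 0.775 m from the base axis. Payload 5.5 kg.
Tool frame: the origin (TCP) lies between the finger pads; the fingertips stand 11 mm ahead of it and the grasp point (between the pads) lies 8 mm behind it (arm.tip_extent is the distance from the TCP to the fingertips, in m); z points along the fingers, y is the line along which they close (so a half turn about z gives the same grasp; the last joint's range is limited). The gripper opens to 85 mm and grips with 20 to 120 N. Pads are 22 mm wide; open, the fingers measure 114 mm over their backs; the gripper's body (76 mm by 85 mm) begins 54 mm behind the grasp point. The pads swing forward as they close: fully open they stand 13 mm farther back than shut.
Start: joints at [1.067, 0.313, 0.046, 1.304, 0, 1.431], TCP at [0.205, 0.537, 0.242] pointing down, gripper open.
Joint ranges: [-2.76, 2.76], [-0.86, 1.69], [-1.03, 1.26], [-2.2, 2.34], [-1.47, 1.5], [-3.14, 3.14]. Speed limits (rad/s): [2.57, 2.57, 3.14, 3.14, 3.14, 3.14].

INTERFACE

Orientations are given as a rotation vector (axis times angle).
In Python, from bench import arm gives the robot as it stands.
- The arm moves only by the tool arm_command, never from a script. Its argument "increments" is a list of rows, each a list of 4 numbers: the shift along the tool's x, y, z in mm, then the turn about the tool's z in rad. A call has exactly 5 rows; each row shifts and turns the commanded pose from where the row before left it, along the tool's axes as they then stand; what a row does not reach is not made up. A row lasts 1/12 s, in which the tool goes at most 41.7 mm and 7.16 degrees, less where a joint would pass 70% of its speed; a pose out of reach is approached as far as the arm can. A call is refused whole if a number of a shift passes 41.7 or a number of a turn 0.125, either way. A call with a gripper value outside its range is refused whole. "claw" is the closure in counts, from 0 (fully open) to 255 (shut), set as the call begins (left out, the last holds). The fingers move at their own pace and stop on an object; "grip_force" is the grip in N (left out, the last holds). Time passes only in rows, so rows that do not move let the fingers close, or fill a call up. It gives the time, the measured TCP pose, the force, the opening and the grip force at its end, in the units of the state.
- arm.state(): the state, without advancing time (a new reading comes with each control period).
- arm.read_camera(name): name is "scene" or "top" or "wrist"; returns a dict with "color" (400x640x3 uint8, blue, green, red), "fx", "fy", "cx", "cy" (pixels), "eye" and "orientation" of the camera in the world. Camera axes: x right, y up, looking along -z (the intrinsics and any distortion apply to the point x, -y, -z); pixel columns grow to the right and rows downward; lengths in m; the calibration is good to about 2 mm. A picture is of the moment at which its call begins. There is no depth.
- arm.sign_off(): hands the job in; it is judged then, once.
Trained networks look in a picture, given as the dict that the camera call returned (one of the last four; its "shot" number tells which), for a name from the list of things; names that differ only in an ending like _2 or _b are one class to them, and where a whole thing is asked for, a point or a joint stands for the part that bears it (a point fixed in the world has none). Each returns a list of dicts, best first, with "conf" (0 to 1); they miss things now and then, are a little off and sometimes report something else, mostly with a low value. They report only what shows in the picture. A call takes as long as a camera call. They do not tell look-alikes from the thing itself.
- arm.recognise(picture, name): "xyz" ([x, y, z] in m, in world coordinates, good to about 4 mm: the middle of the surface that is visible of it).
- arm.place_of(picture, name): "xyz" ([x, y, z] in m, in world coordinates, good to about 4 mm: a listed point, or the origin of a listed thing).
The state is a dict: "time": time; "joints": joint angles; "joint_vel": joint speeds; "tau": joint torques, N m; "eef_pos": TCP position; "tcp_rot": TCP orientation; "wrist_force": force on the tool from outside, world axes, zero at the start; "ft_torque": the same for the moment, N m; "gripper_width": opening from 0.0 (shut) to 1.0 (fully open); "grasp_force": force on a finger pad.
Only numpy, scipy, OpenCV 4.12 (cv2) and the standard library are available. Lean on these libraries where they do the work, as an engineer would, in place of code of your own. Each camera call takes 0.05 s, during which the arm holds its last target. There are 200 camera calls.

TASK

Load the white specimen containers standing on the bench (two or three of them) into the carousel of the specimen loader: first swing the stiff clear flap over its loading window straight up, not leaning right back, and leave it standing so while you load. For each container turn the carousel by the black grip until the pocket of that container's own shape and size is under the window, and set the container in it, upright and down on the floor of the pocket. When all are in, shut the flap fully again, leaving the other things on the bench where they are.

Things in the scene. Friction and masses are not known exactly. Their poses are not given: they have to be found in the camera images.
- loader: Specimen loader: fixed white box 330 x 330 x 110 mm, clear deck 6 mm thick on top (its top 110 mm up). Origin: centre of its underside, on the carousel's axis; x points from the loading window to its back, y left, z up. The deck covers the carousel save for one loading window, 104 mm (x) by 160 mm (y), centred 100 mm from the axis on the -x side, nearest the robot.
- window (a point): Centre of the loading window at the height of the deck's top (loader frame -100, 0, 110 mm), axes as the loader's.
- flap (a joint): Angle (rad) of the clear flap, 112 x 170 mm, 5 mm thick, grey rim, over the loading window: 0 shut, flat on the deck; 1.57 straight up; stop at 2.6. Hinged along the window's -y side (loader frame), so its +y edge rises. Stiff hinge: it stays at any angle where it is left and takes up to about 5 N at the bar to move.
- flap_hinge (a point): Middle of the flap's hinge line, which runs along the loader's x axis; loader frame (-100, -84, 110.5) mm.
- flap_bar (a point): Middle of the flap's steel bar handle: round, 10 mm thick, 90 mm long, parallel to the hinge line, 164 mm from it along the panel, 45 mm off the panel's underside (35 mm free gap to the outer face). Flap shut: the bar is above the panel; flap upright: on its -y side, 6 mm below its upper edge. Axes turn with the flap.
- carousel (a joint): Angle (rad) of the carousel inside the loader, growing anticlockwise seen from above. Pocket at the window: 0 wide, -1.571 slim, 3.142 square, +1.571 flat (plus or minus whole turns). It turns freely between -9 and 9 and stays where it is left (friction about 0.12 N m, no notches).
- carousel_grip (a point): Middle of the carousel's grip, on its axis, 141 mm above the bench: a black bar 70 mm long (along this point's x), 16 mm thick, from 118 to 158 mm above the bench, above the deck. Turning it turns the carousel. At joint value 0 its x axis is the loader's x axis.
- pocket_wide (a point): Centre of the floor of the carousel's round pocket, 72 mm across, 28 mm deep, the one that fits the round tub; 100 mm from the axis on the carousel's -x side, floor 24 mm above the bench, rim 52 mm above it, with a black floor, in a light grey block 84 x 84 mm. Axes as the carousel's, not the pocket's.
- pocket_slim (a point): Centre of the floor of the carousel's round pocket, 52 mm across, 28 mm deep, the one that fits the slim jar; 100 mm from the axis on the carousel's -y side, floor 24 mm above the bench, rim 52 mm above it, with a black floor, in a light grey block 84 x 84 mm. Axes as the carousel's, not the pocket's.
- pocket_square (a point): Centre of the floor of the carousel's square pocket, 62 x 62 mm, sides radial and tangential, 28 mm deep, the one that fits the square bottle; 100 mm from the axis on the carousel's +x side, floor 24 mm above the bench, rim 52 mm above it, with a black floor, in a light grey block 84 x 84 mm. Axes as the carousel's, not the pocket's.
- pocket_flat (a point): Centre of the floor of the carousel's oblong pocket, 74 mm radially by 42 mm tangentially, 28 mm deep, the one that fits the slide mailer; 100 mm from the axis on the carousel's +y side, floor 24 mm above the bench, rim 52 mm above it, with a black floor, in a light grey block 84 x 84 mm. Axes as the carousel's, not the pocket's.
- tub: Round tub: white plastic cylinder 64 mm across, 72 mm high, standing; may be absent. Origin: centre of its underside, z up. About 0.1 to 0.2 kg, as all containers.
- jar: Slim round jar: white plastic cylinder 44 mm across, 76 mm high, standing; may be absent. Origin: centre of its underside, z up.
- bottle_sq: Square bottle: white plastic, 54 x 54 mm, 72 mm high, standing; may be absent. Origin: centre of its underside, z up, x and y along its sides.
- mailer: Slide mailer: white plastic oblong box, 66 mm (its x) by 34 mm (its y), 76 mm high, standing; may be absent. Origin: centre of its underside, z up.
- dish: Bystander, not part of the job: glass dish 60 mm across, 15 mm high, among the containers. Origin: centre of its underside.
- forceps: Bystander, not part of the job: steel forceps 130 mm long, 5 mm high, lying left of the containers. Origin: centre of its underside.
- slide_box: Bystander, not part of the job: flat cardboard slide box 70 x 150 x 35 mm, behind the containers. Origin: centre of its underside.
- marker: Bystander, not part of the job: black marker pen 130 mm long, 12 mm thick, lying on the robot's side of the containers. Origin: centre of its underside.
- mug: Bystander, not part of the job: white mug 80 mm across, 95 mm high, far left. Origin: centre of its underside.
- reagent: Bystander, not part of the job: amber bottle 76 mm across, 160 mm high, behind. Origin: centre of its underside.
- stain_jar: Bystander, not part of the job: glass jar 66 mm across, 100 mm high, behind left. Origin: centre of its underside.
Things that resemble listed ones, but are neither listed nor needed, are in the scene too. Leave any blue or turquoise look-alike of the tub alone. Leave any brown look-alike of the bottle_sq alone.

How it is judged:
On the way, in this order (a step that is already met when the one before it is completed fails the run):
1. the flap stands upright (80 to 100 degrees), before anything is loaded (value of joint flap between 1.39 and 1.75 rad), for 0.3 s.
2. every container present is down in its own pocket, upright, the flap still about upright (69 to 112 degrees) (horizontal distance between tub and pocket_wide below 0.008 m and z of tub in the frame of pocket_wide below 0.005 m and angle between each of tub, jar, bottle_sq, mailer's own z axis and vertical below 0.1 rad and horizontal distance between jar and pocket_slim below 0.008 m and z of jar in the frame of pocket_slim below 0.005 m and horizontal distance between bottle_sq and pocket_square below 0.008 m and z of bottle_sq in the frame of pocket_square below 0.005 m and horizontal distance between mailer and pocket_flat below 0.008 m and z of mailer in the frame of pocket_flat below 0.005 m and value of joint flap between 1.2 and 1.95 rad), for 0.2 s.
At the end, for the whole second after the job is handed in: Every container present stands at rest in its own pocket (within 8 mm of the pocket's centre, within 5 mm of its floor, tilted less than 6 degrees), the carousel is still and the flap is shut (within 3.4 degrees) (horizontal distance between tub and pocket_wide below 0.008 m and z of tub in the frame of pocket_wide below 0.005 m and angle between each of tub, jar, bottle_sq, mailer's own z axis and vertical below 0.1 rad and horizontal distance between jar and pocket_slim below 0.008 m and z of jar in the frame of pocket_slim below 0.005 m and horizontal distance between bottle_sq and pocket_square below 0.008 m and z of bottle_sq in the frame of pocket_square below 0.005 m and horizontal distance between mailer and pocket_flat below 0.008 m and z of mailer in the frame of pocket_flat below 0.005 m and linear speed of each of tub, jar, bottle_sq, mailer below 0.02 m/s and value of joint flap below 0.06 rad and velocity of joint carousel between -0.05 and 0.05 rad/s); the robot touches nothing.
It fails at once if the flap is leaned back beyond 123 degrees (value of joint flap above 2.15 rad).
It fails at once if a bystander is shifted by more than 70 mm (distance of any of dish, forceps, slide_box, marker, mug, reagent, stain_jar from where it was at the start of the episode above 0.07 m).
Of tub, jar, bottle_sq, mailer only 2 to 3 are there at a start; the rules pass over those that are not, and their reading is None.
At some moment in a run one of tub, bottle_sq may be knocked a few centimetres aside while the robot is not near it.
It also fails if it takes over 210 s, if anything falls off the work surface, if the arm or the gripper's body presses on something with over 40 N, if the wrist force passes 120 N, or if a joint passes its speed limit or range.

## Working session

There is one attempt and no reset: what is moved stays moved. The work goes in short steps, Python scripts to look and compute and a tool call to move; the robot and the scene stay as the last step left them, time stands still between calls to the robot, and variables do not carry over. Pictures are saved under pics/ and viewed, at most 18 in all, crops included, and the job is handed in when it is done.

Besides the shell and the picture viewer there is one more tool, called as name(argument=value, ...), one argument or row to a line, values as JSON. arm_command: Moves the arm, as the interface text tells. Its arguments: {"type":"object","properties":{"increments":{"type":"array"},"claw":{"type":"number"},"grip_force":{"type":"number"}},"required":["increments"]}

```bash
mkdir -p pics; ls
cat > h.py <<'E'
import numpy as np, cv2
from scipy.spatial.transform import Rotation as R
from bench import arm
N=["loader","window","flap_hinge","flap_bar","carousel_grip","pocket_wide","pocket_slim","pocket_square","pocket_flat","tub","jar","bottle_sq","mailer","dish","forceps","slide_box","marker","mug"]
def px(c,p):
    Rm=R.from_rotvec(c["orientation"]).as_matrix() if np.size(c["orientation"])==3 else np.array(c["orientation"])
    q=Rm.T@(np.array(p)-np.array(c["eye"])); return (c["cx"]+c["fx"]*q[0]/-q[2], c["cy"]+c["fy"]*-q[1]/-q[2])
def ray(c,u,v,z):
    Rm=R.from_rotvec(c["orientation"]).as_matrix()
    d=Rm@np.array([(u-c["cx"])/c["fx"],-(v-c["cy"])/c["fy"],-1]); e=np.array(c["eye"]); return e+d*(z-e[2])/d[2]
def st():
    s=arm.state(); print({k:np.round(s[k],3).tolist() for k in ["time","joints","eef_pos","tcp_rot","wrist_force","gripper_width","grasp_force"]})
E
python3 - <<'E'
from h import *
st()
for n in ["scene","top"]:
    c=arm.read_camera(n); cv2.imwrite(f"pics/{n}0.png",c["color"]); print(n,[ (k,np.round(v,3)) for k,v in c.items() if k!="color"])
    for m in N:
        try:
            for r in arm.place_of(c,m)[:3]: 
                if r["conf"]>.2: print(m,np.round(r["xyz"],3),round(r["conf"],2),np.round(px(c,r["xyz"])))
        except Exception as e: print(m,e)
E
```

```text
pics
{'time': 0.0, 'joints': [1.067, 0.314, 0.045, 1.304, 0.0, 1.431], 'eef_pos': [0.204, 0.537, 0.241], 'tcp_rot': [-0.568, -3.089, 0.003], 'wrist_force': [0.552, -0.208, -0.17], 'gripper_width': 0.999, 'grasp_force': 0.0}
scene [('fx', np.float64(449.223)), ('fy', np.float64(449.223)), ('cx', np.float64(321.409)), ('cy', np.float64(196.036)), ('eye', array([1.307, 0.658, 1.117])), ('orientation', array([0.408, 0.838, 2.058])), ('shot', np.int64(1))]
window [ 0.536 -0.24   0.111] 0.64 [244. 158.]
window [ 0.634 -0.249  0.139] 0.43 [220. 167.]
flap_hinge [ 0.526 -0.326  0.111] 0.78 [227. 147.]
flap_bar [ 0.533 -0.165  0.159] 0.68 [259. 155.]
flap_bar [0.519 0.409 0.   ] 0.37 [413. 264.]
carousel_grip [ 0.634 -0.252  0.14 ] 0.56 [219. 166.]
tub [ 0.621  0.032 -0.005] 0.97 [293. 231.]
tub [ 0.636  0.147 -0.   ] 0.74 [320. 249.]
tub [0.534 0.095 0.001] 0.59 [325. 221.]
jar [0.457 0.279 0.004] 0.62 [386. 231.]
bottle_sq [ 0.291  0.299 -0.002] 0.97 [416. 203.]
bottle_sq [0.455 0.283 0.001] 0.75 [387. 231.]
mailer [ 0.638  0.291 -0.005] 0.71 [359. 273.]
forceps [ 0.517  0.408 -0.   ] 0.7 [
[... 819 characters left out ...]
  0.034 0.003] 0.77 [349. 185.]
tub [ 0.53  0.09 -0.  ] 0.72 [330. 218.]
jar [ 0.526 -0.328  0.111] 0.66 [497. 211.]
jar [ 0.678  0.423 -0.005] 0.46 [210. 168.]
bottle_sq [0.462 0.277 0.002] 0.95 [262. 244.]
bottle_sq [0.294 0.301 0.005] 0.84 [254. 307.]
mailer [0.639 0.291 0.004] 0.58 [256. 180.]
dish [0.542 0.206 0.002] 0.94 [288. 214.]
dish [ 0.388  0.202 -0.003] 0.57 [290. 271.]
dish [0.516 0.408 0.001] 0.27 [215. 226.]
forceps [ 0.386  0.207 -0.002] 0.69 [288. 271.]
forceps [ 0.516  0.412 -0.002] 0.6 [213. 225.]
slide_box [0.75  0.237 0.003] 0.6 [275. 141.]
marker [ 0.387  0.205 -0.002] 0.73 [289. 271.]
mug [0.553 0.543 0.001] 0.85 [166. 213.]
mug [ 0.528 -0.327  0.11 ] 0.31 [496. 211.]
```

View pics/scene0.png

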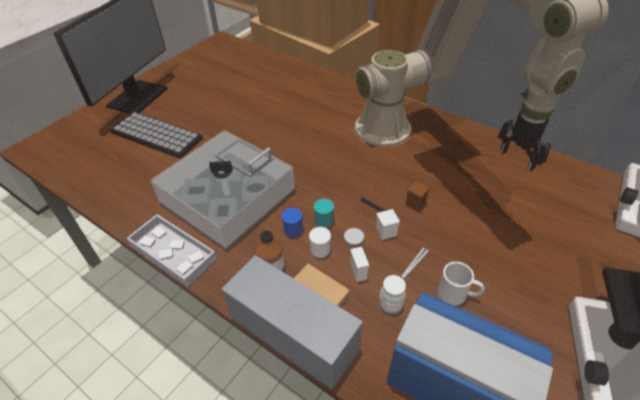

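View pics/top0.png

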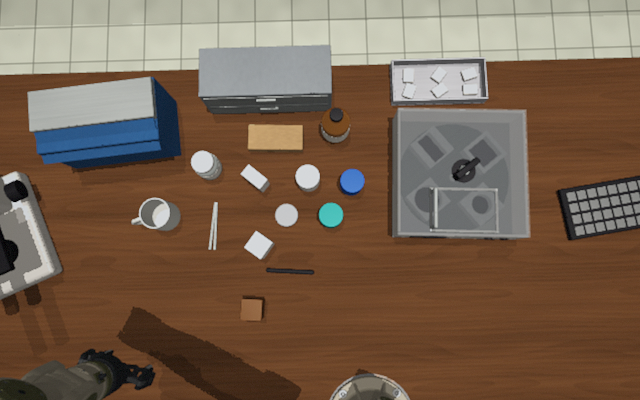

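The white containers are the tub (scene 320,242; top 308,177), the square bottle (scene 387,224; top 259,245) and the mailer (scene 360,263; top 255,178). There is no slim jar: the ribbed white jar at scene 393,293 matches the stain_jar. The blue tub (292,222), turquoise tub (324,213) and brown block (417,195) are look-alikes and stay where they are. I'll confirm this in one enlarged composite and estimate the carousel angle from it.

Run:
```python
from h import *
t=arm.read_camera("top")["color"]; w=arm.read_camera("wrist"); print([ (k,np.round(v,3)) for k,v in w.items() if k!="color"])
a=cv2.resize(t[95:250,380:540],(480,465),interpolation=cv2.INTER_CUBIC)
b=cv2.resize(t[130:270,225:375],(320,299),interpolation=cv2.INTER_CUBIC)
d=cv2.resize(w["color"],(320,200))
o=np.zeros((500,800,3),np.uint8); o[:465,:480]=a; o[:299,480:]=b; o[299:499,480:]=d
cv2.imwrite("pics/comp1.png",o)
```

```text
[('fx', np.float64(323.663)), ('fy', np.float64(323.663)), ('cx', np.float64(314.686)), ('cy', np.float64(201.729)), ('eye', array([0.127, 0.566, 0.374])), ('orientation', array([-0.284, -0.195,  1.195])), ('shot', np.int64(4))]
```

View pics/comp1.png

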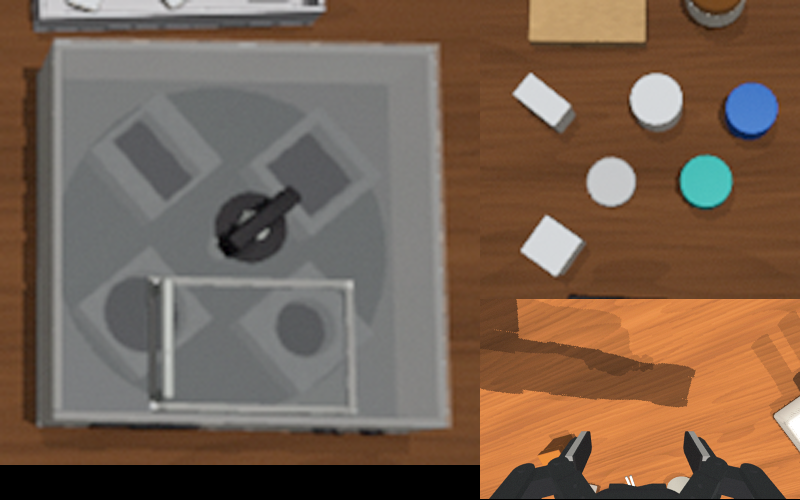

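The composite shows the white tub at (657,100), the mailer at (545,100), the bottle at (552,245), the dish at (610,180), and the blue and turquoise tubs at right. On the carousel the wide pocket is lower left, slim lower right, square upper right and flat upper left. I'll compute the loader yaw, carousel angle and container poses next.

Run:
```python
from h import *
c=arm.read_camera("top"); g=lambda u,v,z:ray(c,380+u/3,95+v/3,z)
TL,TR,BR,BL=[g(*p,.11) for p in [(52,42),(440,44),(450,424),(53,422)]]
for p in (TL,TR,BR,BL): print(np.round(p,3))
print("centre",np.round((TL+TR+BR+BL)/4,3)); 
an=lambda d:np.round(np.arctan2(d[1],d[0]),3)
print("yaw",an(TL-BL),an(TR-BR),an(TL-TR)-1.571,an(BL-BR)-1.571)
print("bar",g(168,282,.157),g(168,398,.157),"yaw",an(g(168,282,.157)-g(168,398,.157)))
print("grip",an(g(296,192,.158)-g(228,246,.158)), (g(296,192,.158)+g(228,246,.158))/2)
P={n:g(*p,.04) for n,p in dict(wide=(140,313),slim=(302,328),sq=(309,176),flat=(153,160)).items()}
P={n:g(*p,.024) for n,p in dict(wide=(140,313),slim=(302,328),sq=(309,176),flat=(153,160)).items()}
print({n:np.round(p,3) for n,p in P.items()}, "mean",np.mean(list(P.values()),0)); print("ang",an(P["sq"]-P["wide"]),an(P["flat"]-P["slim"])-1.571)
hsv=cv2.cvtColor(c["color"],cv2.COLOR_BGR2HSV)
for n,(u,v,z) in dict(tub=(308,177,.072),mailer=(255,178,.076),bottle=(259,245,.072)).items():
    s=c["color"][v-25:v+25,u-25:u+25].astype(float).min(2)
    m=((s>np.percentile(s,98)-15)).astype(np.uint8); k,l=cv2.connectedComponents(m); lab=l[25,25]
    cs,_=cv2.findContours((l==lab).astype(np.uint8),0,2); r=cv2.minAreaRect(cs[0]); b=cv2.boxPoints(r)+[u-25,v-25]
    w=[ray(c,*q,z) for q in b]; ctr=np.mean(w,0)
    print(n,np.round(ctr,3),"sides",[ (round(float(np.linalg.norm(w[i]-w[i+1])),3),an(w[i+1]-w[i])) for i in (0,1)], r[1])
```

```text
[ 0.798 -0.09   0.11 ]
[ 0.788 -0.423  0.11 ]
[ 0.461 -0.407  0.11 ]
[ 0.471 -0.077  0.11 ]
centre [ 0.629 -0.249  0.11 ]
yaw -0.04 -0.05 -0.03299999999999992 -0.028000000000000025
bar [ 0.57977546 -0.16817766  0.157     ] [ 0.48551213 -0.16320067  0.157     ] yaw -0.053
grip -0.929 [ 0.6296875  -0.24713146  0.158     ]
{'wide': array([ 0.571, -0.173,  0.024]), 'slim': array([ 0.554, -0.317,  0.024]), 'sq': array([ 0.693, -0.332,  0.024]), 'flat': array([ 0.712, -0.192,  0.024])} mean [ 0.63253101 -0.25346535  0.024     ]
ang -0.919 -0.8979999999999999
tub [0.635 0.148 0.072] sides [(0.058, np.float64(-1.596)), (0.059, np.float64(3.119))] (22.0, 22.0)
mailer [0.637 0.289 0.076] sides [(0.031, np.float64(-0.68)), (0.063, np.float64(-2.27))] (23.73841094970703, 11.869205474853516)
bottle [0.458 0.279 0.072] sides [(0.051, np.float64(-0.633)), (0.051, np.float64(-2.208))] (19.52960205078125, 19.99459457397461)
```

arm_command(
  increments=[
    [0,0,0,-0.066],
    [0,0,0,-0.066],
    [0,0,0,-0.066],
    [0,0,0,-0.065],
    [0,0,0,-0.065],
  ],
)

```text
time: 2.47
eef_pos: [0.2046, 0.5374, 0.2423]
tcp_rot: [0.051, 3.141, 0.0]
wrist_force: [-0.4, -0.5, 0.0]
gripper_width: 1.001
grasp_force: 0.0
```

arm_command(
  increments=[
    [-18,-34,0,0],
    [-18,-34,0,0],
    [-18,-34,0,0],
    [-18,-34,0,0],
    [-18,-34,0,0],
  ],
)

```text
time: 2.88
eef_pos: [0.2888, 0.3628, 0.2423]
tcp_rot: [0.055, 3.141, 0.0]
wrist_force: [0.6, 0.4, 0.7]
gripper_width: 1.002
grasp_force: 0.0
```

arm_command(
  increments=[
    [-18,-34,0,0],
    [-18,-34,0,0],
    [-18,-34,0,0],
    [-18,-34,0,0],
    [-18,-34,0,0],
  ],
)

```text
time: 3.3
eef_pos: [0.3728, 0.1895, 0.2426]
tcp_rot: [0.056, 3.14, 0.001]
wrist_force: [0.6, 0.8, 0.5]
gripper_width: 1.001
grasp_force: 0.0
```

arm_command(
  increments=[
    [-18,-34,0,0],
    [-18,-34,0,0],
    [-18,-34,0,0],
    [-18,-34,0,0],
    [-18,-34,0,0],
  ],
)

```text
time: 3.72
eef_pos: [0.4567, 0.0161, 0.2426]
tcp_rot: [0.057, 3.14, 0.0]
wrist_force: [0.1, -0.4, -0.4]
gripper_width: 0.999
grasp_force: 0.0
```

Run:
```python
from h import *
st()
c=arm.read_camera("wrist"); cv2.imwrite("pics/w1.png",c["color"]); np.save("w1.npy",{k:v for k,v in c.items()},allow_pickle=True)
for m in N[1:13]:
    for r in arm.place_of(c,m)[:2]:
        if r["conf"]>.3: print(m,np.round(r["xyz"],3),round(r["conf"],2),np.round(px(c,r["xyz"])))
```

```text
{'time': 3.717, 'joints': [-0.141, 0.084, -0.24, 1.246, 0.0, -0.105], 'eef_pos': [0.457, 0.016, 0.243], 'tcp_rot': [0.057, 3.14, 0.0], 'wrist_force': [0.136, -0.402, -0.438], 'gripper_width': 0.999, 'grasp_force': 0.0}
window [ 0.534 -0.245  0.11 ] 0.78 [ 41. 284.]
flap_bar [ 0.534 -0.167  0.153] 0.88 [ 95. 310.]
pocket_slim [ 0.536 -0.246  0.11 ] 0.53 [ 42. 284.]
pocket_flat [ 0.631 -0.251 -0.002] 0.46 [125. 299.]
tub [ 0.618  0.033 -0.003] 0.96 [332. 284.]
tub [ 0.637  0.148 -0.001] 0.94 [418. 294.]
jar [ 0.541  0.205 -0.   ] 0.42 [468. 228.]
mailer [ 0.636  0.29  -0.001] 0.67 [523. 290.]
```

View pics/w1.png

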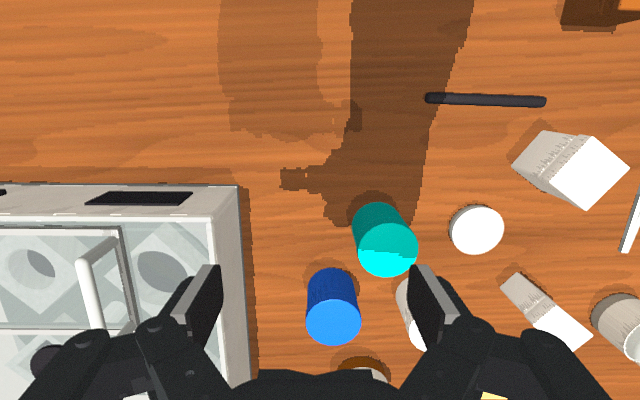

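arm_command(
  increments=[
    [-16.9,-35.8,0,0.007],
    [-16.9,-35.8,0,0],
    [-16.9,-35.8,0,0],
    [-16.9,-35.8,0,0],
    [-16.9,-35.8,0,0],
  ],
  claw=100,
)

```text
time: 4.78
eef_pos: [0.5338, -0.1655, 0.2424]
tcp_rot: [0.066, 3.14, -0.0]
wrist_force: [-0.1, 0.4, 0.1]
gripper_width: 0.607
grasp_force: 0.0
```

arm_command(
  increments=[
    [0,0,19,0],
    [0,0,19,0],
    [0,0,19,0],
    [0,0,19,0],
    [0,0,19,0],
  ],
)

```text
time: 5.2
eef_pos: [0.5332, -0.1641, 0.1464]
tcp_rot: [0.067, 3.141, 0.0]
wrist_force: [-0.2, -0.6, -0.7]
gripper_width: 0.607
grasp_force: 0.0
```

arm_command(
  increments=[
    [0,0,0,0],
    [0,0,0,0],
    [0,0,0,0],
    [0,0,0,0],
    [0,0,0,0],
  ],
)

```text
time: 5.62
eef_pos: [0.5341, -0.1646, 0.1488]
tcp_rot: [0.067, 3.138, -0.002]
wrist_force: [-0.8, -0.6, 0.2]
gripper_width: 0.607
grasp_force: 0.0
```

Run:
```python
from h import *
st()
c=arm.read_camera("wrist"); cv2.imwrite("pics/w2.png",c["color"])
for m in N[1:5]:
    for r in arm.place_of(c,m)[:2]:
        if r["conf"]>.3: print(m,np.round(r["xyz"],3),round(r["conf"],2),np.round(px(c,r["xyz"])))
```

```text
{'time': 5.617, 'joints': [-0.443, 0.325, -0.172, 1.072, 0.0, -0.4], 'eef_pos': [0.534, -0.165, 0.149], 'tcp_rot': [0.067, 3.138, -0.002], 'wrist_force': [-0.828, -0.61, 0.231], 'gripper_width': 0.607, 'grasp_force': 0.0}
window [ 0.533 -0.242  0.111] 0.98 [182. 249.]
flap_hinge [ 0.527 -0.33   0.108] 0.67 [ 34. 243.]
flap_bar [ 0.538 -0.166  0.154] 0.72 [313. 294.]
```

View pics/w2.png

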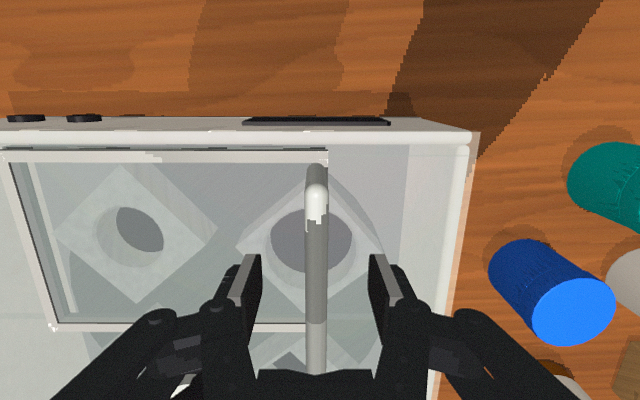

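arm_command(
  increments=[
    [0,0,0,0],
    [0,0,0,0],
    [0,0,0,0],
    [0,0,0,0],
    [0,0,0,0],
  ],
  claw=255,
  grip_force=40,
)

```text
time: 6.28
eef_pos: [0.5332, -0.164, 0.1473]
tcp_rot: [0.067, 3.141, 0.001]
wrist_force: [0.1, 0.8, 1.3]
gripper_width: 0.096
grasp_force: 38.9
```

arm_command(
  increments=[
    [0,0,0,0],
    [0,0,0,0],
    [0,0,0,0],
    [0,0,0,0],
    [0,0,0,0],
  ],
)

```text
time: 6.7
eef_pos: [0.5332, -0.164, 0.1473]
tcp_rot: [0.067, 3.141, 0.001]
wrist_force: [-0.2, 2.7, 1.9]
gripper_width: 0.101
grasp_force: 39.0
```

```bash
python3 -c "
import numpy as np
f=np.radians(np.arange(0,91,4.5));y=164*np.cos(f)-45*np.sin(f);z=164*np.sin(f)+45*np.cos(f)
r=np.round(np.c_[np.diff(y),-np.diff(z)],1).tolist()
for i in range(0,20,5):print(r[i:i+5])"
```

```text
[[-4.0, -12.7], [-5.0, -12.4], [-6.0, -11.9], [-6.9, -11.4], [-7.8, -10.9]]
[[-8.6, -10.2], [-9.4, -9.5], [-10.1, -8.7], [-10.7, -7.9], [-11.3, -7.1]]
[[-11.9, -6.1], [-12.3, -5.2], [-12.7, -4.2], [-13.0, -3.2], [-13.2, -2.2]]
[[-13.3, -1.1], [-13.4, -0.1], [-13.3, 1.0], [-13.2, 2.0], [-13.0, 3.0]]
```

Bar is gripped (opening 0.10 ≈ 8.5 mm). Starting the arc.

arm_command(
  increments=[
    [0,-4,-12.7,0],
    [0,-5,-12.4,0],
    [0,-6,-11.9,0],
    [0,-6.9,-11.4,0],
    [0,-7.8,-10.9,0],
  ],
)

```text
time: 7.12
eef_pos: [0.5319, -0.1923, 0.2064]
tcp_rot: [-0.065, -3.141, -0.007]
wrist_force: [1.3, 6.9, -2.2]
gripper_width: 0.099
grasp_force: 38.8
```

arm_command(
  increments=[
    [0,-8.6,-10.2,0],
    [0,-9.4,-9.5,0],
    [0,-10.1,-8.7,0],
    [0,-10.7,-7.9,0],
    [0,-11.3,-7.1,0],
  ],
)

```text
time: 7.53
eef_pos: [0.5299, -0.241, 0.2517]
tcp_rot: [0.063, 3.139, 0.009]
wrist_force: [-0.9, 13.1, 11.2]
gripper_width: 0.096
grasp_force: 39.2
```

arm_command(
  increments=[
    [0,-11.9,-6.1,0],
    [0,-12.3,-5.2,0],
    [0,-12.7,-4.2,0],
    [0,-13,-3.2,0],
    [0,-13.2,-2.2,0],
  ],
)

```text
time: 7.95
eef_pos: [0.527, -0.3064, 0.2724]
tcp_rot: [0.066, 3.14, 0.002]
wrist_force: [-1.1, 5.3, 6.5]
gripper_width: 0.096
grasp_force: 41.5
```

arm_command(
  increments=[
    [0,-13.3,-1.1,0],
    [0,-13.4,-0.1,0],
    [0,-13.3,1,0],
    [0,-13.2,2,0],
    [0,-13,3,0],
  ],
)

```text
time: 8.37
eef_pos: [0.524, -0.3743, 0.2659]
tcp_rot: [-0.068, -3.141, -0.0]
wrist_force: [-1.4, 2.9, 3.0]
gripper_width: 0.101
grasp_force: 42.3
```

arm_command(
  increments=[
    [0,0,0,0],
    [0,0,0,0],
    [0,0,0,0],
    [0,0,0,0],
    [0,0,0,0],
  ],
)

```text
time: 8.78
eef_pos: [0.5241, -0.3731, 0.266]
tcp_rot: [-0.067, -3.14, 0.001]
wrist_force: [-1.5, -3.7, 0.2]
gripper_width: 0.095
grasp_force: 42.5
```

Run:
```python
from h import *
st()
o=[]
for n in ("scene","top"):
    c=arm.read_camera(n); 
    for m in ["flap_hinge","flap_bar","carousel_grip"]:
        for r in arm.place_of(c,m)[:1]: print(n,m,np.round(r["xyz"],3),round(r["conf"],2))
    o.append(cv2.resize(c["color"][95:255,130:330] if n=="scene" else c["color"][95:255,370:570],(400,320)))
cv2.imwrite("pics/flap.png",np.hstack(o))
```

```text
{'time': 8.783, 'joints': [-0.743, 0.449, 0.303, 1.425, -0.001, -0.7], 'eef_pos': [0.524, -0.373, 0.266], 'tcp_rot': [-0.067, -3.14, 0.001], 'wrist_force': [-1.492, -3.721, 0.19], 'gripper_width': 0.095, 'grasp_force': 42.492}
scene flap_hinge [ 0.53  -0.328  0.113] 0.8
scene flap_bar [ 0.525 -0.373  0.274] 0.71
scene carousel_grip [ 0.634 -0.252  0.14 ] 0.83
top flap_hinge [ 0.529 -0.328  0.111] 0.96
top flap_bar [ 0.525 -0.374  0.269] 0.65
top carousel_grip [ 0.631 -0.248  0.14 ] 0.58
```

View pics/flap.png

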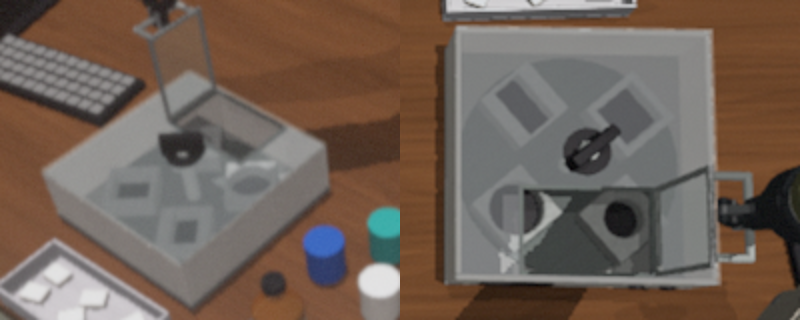

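The flap is upright: the bar is 45 mm to the -y side of the hinge at z ≈ 0.272. Next I release it, rise, and go to the carousel grip.

arm_command(
  increments=[
    [0,0,0,0],
    [0,0,0,0],
    [0,0,0,0],
    [0,0,0,0],
    [0,0,0,0],
  ],
  claw=178,
)

```text
time: 9.6
eef_pos: [0.5245, -0.3729, 0.2661]
tcp_rot: [0.067, 3.141, 0.001]
wrist_force: [-0.1, -0.6, -0.2]
gripper_width: 0.305
grasp_force: 0.0
```

arm_command(
  increments=[
    [0,0,-15,0],
    [0,0,-15,0],
    [0,0,-15,0],
    [0,0,-15,0],
    [0,0,-15,0],
  ],
)

```text
time: 10.02
eef_pos: [0.5243, -0.373, 0.3418]
tcp_rot: [0.067, 3.141, 0.0]
wrist_force: [-0.6, -0.5, 1.0]
gripper_width: 0.298
grasp_force: 0.0
```

arm_command(
  increments=[
    [-20.3,25.7,0,0],
    [-20.3,25.7,0,0],
    [-20.3,25.7,0,0],
    [-20.3,25.7,0,0],
    [-20.3,25.7,0,0],
  ],
  claw=100,
)

```text
time: 10.43
eef_pos: [0.632, -0.2479, 0.3413]
tcp_rot: [0.068, 3.14, 0.0]
wrist_force: [0.3, 0.0, 0.7]
gripper_width: 0.61
grasp_force: 0.0
```

arm_command(
  increments=[
    [0,0,15,0.124],
    [0,0,15,0.124],
    [0,0,15,0.124],
    [0,0,15,0.124],
    [0,0,15,0.124],
  ],
)

```text
time: 10.85
eef_pos: [0.6314, -0.2487, 0.2653]
tcp_rot: [1.03, 2.968, 0.001]
wrist_force: [0.3, 0.3, -0.9]
gripper_width: 0.609
grasp_force: 0.0
```

arm_command(
  increments=[
    [0,0,15,0.124],
    [0,0,15,0.124],
    [0,0,0,0],
    [0,0,0,0],
    [0,0,0,0],
  ],
)

```text
time: 11.27
eef_pos: [0.6315, -0.2492, 0.237]
tcp_rot: [1.377, 2.823, 0.0]
wrist_force: [0.4, 0.3, 0.0]
gripper_width: 0.605
grasp_force: 0.0
```

Run:
```python
from h import *
st()
c=arm.read_camera("wrist"); cv2.imwrite("pics/w3.png",c["color"])
for m in N[1:9]:
    for r in arm.place_of(c,m)[:1]:
        if r["conf"]>.3: print(m,np.round(r["xyz"],3),round(r["conf"],2),np.round(px(c,r["xyz"])))
```

```text
{'time': 11.267, 'joints': [-0.494, 0.527, 0.356, 1.399, 0.0, 0.414], 'eef_pos': [0.631, -0.249, 0.237], 'tcp_rot': [1.377, 2.823, 0.0], 'wrist_force': [0.429, 0.306, 0.016], 'gripper_width': 0.605, 'grasp_force': 0.0}
window [ 0.535 -0.244  0.112] 0.93 [222. 119.]
flap_hinge [ 0.529 -0.33   0.111] 0.85 [160. 197.]
carousel_grip [ 0.636 -0.248  0.141] 0.89 [323. 211.]
pocket_wide [ 0.571 -0.17   0.024] 0.93 [317.  74.]
pocket_slim [ 0.554 -0.311  0.024] 0.9 [225. 173.]
```

View pics/w3.png

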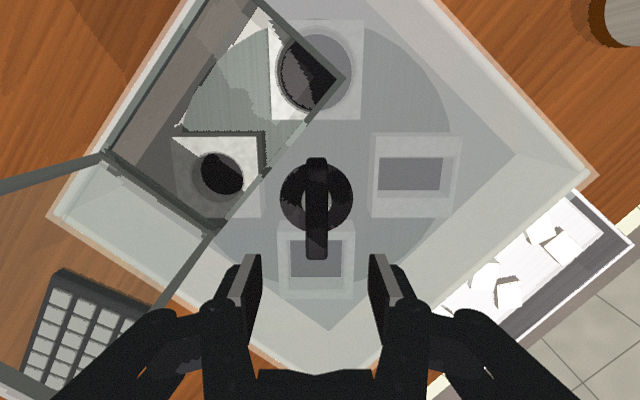

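arm_command(
  increments=[
    [0,0,21,0],
    [0,0,21,0],
    [0,0,21,0],
    [0,0,21,0],
    [0,0,20,0],
  ],
)

```text
time: 12.13
eef_pos: [0.631, -0.2491, 0.1311]
tcp_rot: [-1.381, -2.822, -0.0]
wrist_force: [0.6, -0.5, 0.2]
gripper_width: 0.608
grasp_force: 0.0
```

arm_command(
  increments=[
    [0,0,0,0],
    [0,0,0,0],
    [0,0,0,0],
    [0,0,0,0],
    [0,0,0,0],
  ],
  claw=255,
)

```text
time: 12.55
eef_pos: [0.6319, -0.2481, 0.1324]
tcp_rot: [1.38, 2.822, 0.003]
wrist_force: [3.1, 3.5, -7.3]
gripper_width: 0.244
grasp_force: 39.4
```

arm_command(
  increments=[
    [0,0,0,0],
    [0,0,0,-0.08],
    [0,0,0,-0.11],
    [0,0,0,-0.11],
    [0,0,0,-0.11],
  ],
)

```text
time: 12.97
eef_pos: [0.6318, -0.2483, 0.1324]
tcp_rot: [0.769, 3.045, 0.003]
wrist_force: [3.0, 2.9, -8.4]
gripper_width: 0.247
grasp_force: 39.4
```

arm_command(
  increments=[
    [0,0,0,-0.11],
    [0,0,0,-0.11],
    [0,0,0,-0.11],
    [0,0,0,-0.09],
    [0,0,0,-0.033],
  ],
)

```text
time: 13.38
eef_pos: [0.6317, -0.2485, 0.1324]
tcp_rot: [0.068, 3.14, 0.002]
wrist_force: [3.2, 3.4, -7.9]
gripper_width: 0.245
grasp_force: 39.4
```

arm_command(
  increments=[
    [0,0,0,0],
    [0,0,0,0],
    [0,0,0,0],
    [0,0,0,0],
    [0,0,0,0],
  ],
)

```text
time: 13.8
eef_pos: [0.6317, -0.2485, 0.1323]
tcp_rot: [0.076, 3.14, 0.002]
wrist_force: [3.9, 4.2, -7.0]
gripper_width: 0.247
grasp_force: 39.5
```

Run:
```python
from h import *
st()
r=arm.state()["tcp_rot"]; print("yaw_y",2*np.arctan2(r[1],r[0])-np.pi/2)
c=arm.read_camera("top")
for m in N[4:9]:
    for r in arm.place_of(c,m)[:1]: print(m,np.round(r["xyz"],3),round(r["conf"],2))
```

```text
{'time': 13.8, 'joints': [-0.493, 0.56, 0.155, 1.165, 0.001, -0.445], 'eef_pos': [0.632, -0.248, 0.132], 'tcp_rot': [0.076, 3.14, 0.002], 'wrist_force': [3.854, 4.167, -7.039], 'gripper_width': 0.247, 'grasp_force': 39.502}
yaw_y 1.522593030386664
pocket_wide [ 0.533 -0.245  0.023] 0.58
pocket_slim [ 0.633 -0.249  0.141] 0.36
pocket_flat [ 0.388  0.205 -0.001] 0.17
```

arm_command(
  increments=[
    [0,0,0,0],
    [0,0,0,0],
    [0,0,0,0],
    [0,0,0,0],
    [0,0,0,0],
  ],
  claw=80,
)

```text
time: 14.52
eef_pos: [0.6314, -0.2498, 0.1331]
tcp_rot: [0.076, 3.139, -0.002]
wrist_force: [0.7, 0.0, -0.7]
gripper_width: 0.683
grasp_force: 0.0
```

arm_command(
  increments=[
    [0,0,-22,0],
    [0,0,-22,0],
    [0,0,-22,0],
    [0,0,-22,0],
    [0,0,-22,0],
  ],
)

```text
time: 14.93
eef_pos: [0.631, -0.2494, 0.2436]
tcp_rot: [0.076, 3.14, -0.001]
wrist_force: [1.2, -0.3, 0.1]
gripper_width: 0.689
grasp_force: 0.0
```

arm_command(
  increments=[
    [1.5,39.6,0,0],
    [1.5,39.6,0,0],
    [1.5,39.6,0,0],
    [1.5,39.6,0,0],
    [1.5,39.6,0,0],
  ],
  claw=0,
)

```text
time: 15.35
eef_pos: [0.6329, -0.0498, 0.2427]
tcp_rot: [0.077, 3.14, -0.001]
wrist_force: [0.5, -0.1, -0.4]
gripper_width: 1.001
grasp_force: 0.0
```

arm_command(
  increments=[
    [1.5,39.6,0,0],
    [1.5,39.6,0,0],
    [1.5,39.6,0,0],
    [1.5,39.6,0,0],
    [1.5,39.6,0,0],
  ],
)

```text
time: 15.77
eef_pos: [0.635, 0.1488, 0.2428]
tcp_rot: [0.076, 3.139, -0.0]
wrist_force: [1.5, -0.1, 0.1]
gripper_width: 0.997
grasp_force: 0.0
```

Run:
```python
from h import *
st()
c=arm.read_camera("top"); a=cv2.resize(c["color"][100:245,385:540],(460,430),interpolation=cv2.INTER_CUBIC)
for m in ["carousel_grip","pocket_wide","pocket_slim","pocket_square","pocket_flat","tub","bottle_sq","mailer"]:
    for r in arm.place_of(c,m)[:3]: 
        if r["conf"]>.3: print(m,np.round(r["xyz"],3),round(r["conf"],2))
w=arm.read_camera("wrist")
for r in arm.place_of(w,"tub"): print("w",np.round(r["xyz"],3),round(r["conf"],2),np.round(px(w,r["xyz"])))
b=cv2.resize(w["color"],(340,212)); o=np.zeros((430,800,3),np.uint8); o[:,:460]=a;o[:212,460:]=b; cv2.imwrite("pics/c2.png",o)
```

```text
{'time': 15.767, 'joints': [0.107, 0.469, 0.277, 1.378, -0.0, 0.156], 'eef_pos': [0.635, 0.149, 0.243], 'tcp_rot': [0.076, 3.139, -0.0], 'wrist_force': [1.466, -0.08, 0.131], 'gripper_width': 0.997, 'grasp_force': 0.0}
carousel_grip [ 0.633 -0.248  0.14 ] 0.7
pocket_wide [ 0.53  -0.247  0.027] 0.83
pocket_slim [ 0.63  -0.35   0.022] 0.79
tub [0.621 0.031 0.002] 0.74
tub [0.774 0.075 0.004] 0.63
bottle_sq [0.294 0.299 0.004] 0.73
bottle_sq [0.462 0.28  0.   ] 0.66
bottle_sq [ 0.534 -0.245  0.027] 0.32
mailer [0.634 0.291 0.   ] 0.85
mailer [ 0.633 -0.251  0.004] 0.7
w [0.535 0.088 0.   ] 0.96 [258.  79.]
w [ 0.621  0.032 -0.   ] 0.9 [218. 160.]
w [0.631 0.148 0.002] 0.73 [318. 164.]
```

View pics/c2.png

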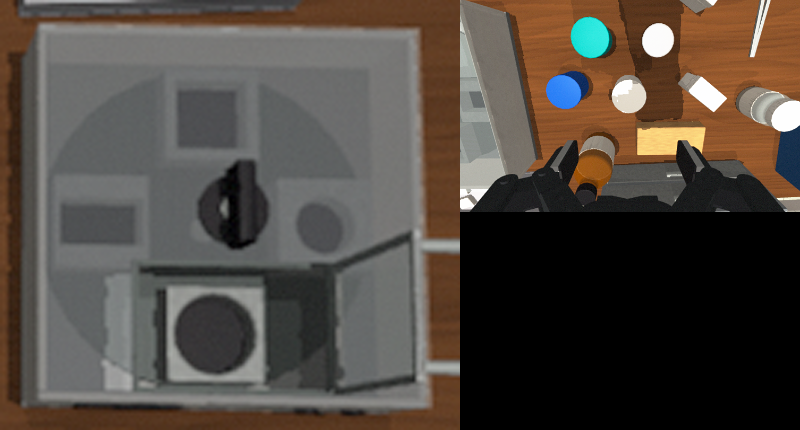

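arm_command(
  increments=[
    [0,0,20,0],
    [0,0,20,0],
    [0,0,20,0],
    [0,0,20,0],
    [0,0,20,0],
  ],
)

```text
time: 16.73
eef_pos: [0.6352, 0.1462, 0.1414]
tcp_rot: [0.077, 3.14, 0.0]
wrist_force: [0.5, 0.8, -0.2]
gripper_width: 0.999
grasp_force: 0.0
```

arm_command(
  increments=[
    [0,0,22,0],
    [0,0,22,0],
    [0,0,22,0],
    [0,0,18,0],
    [0,0,9,0],
  ],
)

```text
time: 17.15
eef_pos: [0.6336, 0.1461, 0.0464]
tcp_rot: [-0.077, -3.137, 0.001]
wrist_force: [-0.8, 0.3, -0.1]
gripper_width: 1.002
grasp_force: 0.0
```

arm_command(
  increments=[
    [0,0,0,0],
    [0,0,0,0],
    [0,0,0,0],
    [0,0,0,0],
    [0,0,0,0],
  ],
  claw=255,
)

```text
time: 17.57
eef_pos: [0.6358, 0.1472, 0.0502]
tcp_rot: [0.075, 3.139, 0.0]
wrist_force: [0.1, 0.1, -1.4]
gripper_width: 0.738
grasp_force: 44.1
```

arm_command(
  increments=[
    [0,0,0,0],
    [0,0,0,0],
    [0,0,-10,0],
    [0,0,-20,0],
    [0,0,-20,0],
  ],
)

```text
time: 17.98
eef_pos: [0.6342, 0.1471, 0.0993]
tcp_rot: [-0.075, -3.138, 0.0]
wrist_force: [1.0, 0.5, -0.8]
gripper_width: 0.739
grasp_force: 44.4
```

arm_command(
  increments=[
    [0,0,-28,0],
    [0,0,-28,0],
    [0,0,-28,0],
    [0,0,-28,0],
    [0,0,-28,0],
  ],
)

```text
time: 18.4
eef_pos: [0.6347, 0.1471, 0.2415]
tcp_rot: [0.075, 3.14, 0.0]
wrist_force: [0.2, 0.2, -2.3]
gripper_width: 0.74
grasp_force: 44.4
```

arm_command(
  increments=[
    [8.5,-39.9,0,0],
    [8.5,-39.9,0,0],
    [8.5,-39.9,0,0],
    [8.5,-39.9,0,0],
    [8.5,-39.9,0,0],
  ],
)

```text
time: 18.82
eef_pos: [0.5823, -0.0515, 0.2401]
tcp_rot: [0.074, 3.14, -0.0]
wrist_force: [0.2, 0.2, -1.0]
gripper_width: 0.738
grasp_force: 44.7
```

arm_command(
  increments=[
    [8.5,-39.9,0,0],
    [8.5,-39.9,0,0],
    [8.5,-39.9,0,0],
    [8.5,-39.9,0,0],
    [8.5,-38,0,0],
  ],
)

```text
time: 19.23
eef_pos: [0.5303, -0.2474, 0.2402]
tcp_rot: [0.075, 3.14, -0.001]
wrist_force: [1.4, 0.4, -1.8]
gripper_width: 0.739
grasp_force: 44.7
```

arm_command(
  increments=[
    [0,0,20,0],
    [0,0,18,0],
    [0,0,15,0],
    [0,0,10,0],
    [0,0,0,0],
  ],
)

```text
time: 19.65
eef_pos: [0.5299, -0.2447, 0.1742]
tcp_rot: [-0.075, -3.137, -0.003]
wrist_force: [-0.8, 0.7, -2.8]
gripper_width: 0.739
grasp_force: 44.9
```

Run:
```python
from h import *
st()
w=arm.read_camera("wrist"); cv2.imwrite("pics/w4.png",w["color"])
for c in (w,arm.read_camera("top"),arm.read_camera("scene")):
  for m in ["tub","pocket_wide","window","flap_bar","flap_hinge"]:
    for r in arm.place_of(c,m)[:3]: 
      if r["conf"]>.3: print(m,np.round(r["xyz"],3),round(r["conf"],2),np.round(px(c,r["xyz"])))
```

```text
{'time': 19.65, 'joints': [-0.57, 0.36, -0.055, 1.159, 0.0, -0.522], 'eef_pos': [0.53, -0.245, 0.174], 'tcp_rot': [-0.075, -3.137, -0.003], 'wrist_force': [-0.769, 0.691, -2.797], 'gripper_width': 0.739, 'grasp_force': 44.892}
tub [0.621 0.031 0.   ] 0.8 [581. 254.]
tub [ 0.529 -0.248  0.128] 0.76 [311. 237.]
pocket_wide [ 0.531 -0.246  0.022] 0.61 [314. 190.]
flap_hinge [ 0.53  -0.332  0.11 ] 0.65 [184. 233.]
tub [0.622 0.028 0.006] 0.91 [351. 184.]
tub [ 0.537 -0.245  0.122] 0.74 [465. 207.]
tub [0.531 0.09  0.004] 0.58 [330. 217.]
pocket_wide [ 0.531 -0.246  0.024] 0.85 [455. 213.]
pocket_wide [ 0.387  0.206 -0.001] 0.32 [289. 271.]
window [ 0.532 -0.245  0.108] 0.9 [463. 210.]
tub [ 0.533 -0.246  0.124] 0.9 [242. 154.]
tub [0.534 0.09  0.005] 0.86 [324. 220.]
tub [ 0.622  0.032 -0.002] 0.65 [293. 230.]
pocket_wide [ 0.53  -0.244  0.026] 0.71 [247. 174.]
window [ 0.533 -0.242  0.11 ] 0.67 [244. 157.]
window [ 0.753  0.239 -0.006] 0.36 [322. 292.]
flap_bar [ 0.534 -0.247  0.125] 0.37 [242. 153.]
flap_hinge [ 0.528 -0.326  0.113] 0.79 [227. 147.]
```

View pics/w4.png

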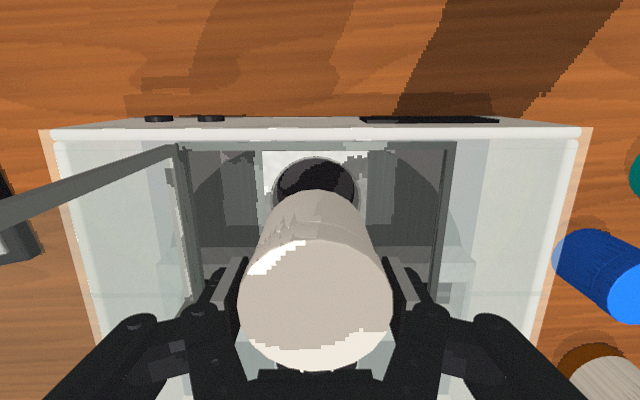

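arm_command(
  increments=[
    [1.5,0,14,0],
    [0,0,14,0],
    [0,0,14,0],
    [0,0,14,0],
    [0,0,8,0],
  ],
)

```text
time: 20.97
eef_pos: [0.529, -0.245, 0.1105]
tcp_rot: [-0.075, -3.139, -0.002]
wrist_force: [-1.1, -0.0, -1.6]
gripper_width: 0.739
grasp_force: 44.9
```

arm_command(
  increments=[
    [0,0,7,0],
    [0,0,7,0],
    [0,0,7,0],
    [0,0,7,0],
    [0,0,5,0],
  ],
)

```text
time: 21.38
eef_pos: [0.5298, -0.2454, 0.0785]
tcp_rot: [0.075, 3.141, 0.0]
wrist_force: [0.4, 0.5, -1.6]
gripper_width: 0.733
grasp_force: 44.9
```

arm_command(
  increments=[
    [0,0,2,0],
    [0,0,1,0],
    [0,0,0,0],
    [0,0,0,0],
    [0,0,0,0],
  ],
)

```text
time: 21.8
eef_pos: [0.53, -0.2456, 0.0765]
tcp_rot: [0.075, 3.14, -0.001]
wrist_force: [0.8, -0.4, -2.5]
gripper_width: 0.735
grasp_force: 44.9
```

arm_command(
  increments=[
    [0,0,2,0],
    [0,0,0,0],
    [0,0,0,0],
    [0,0,0,0],
    [0,0,0,0],
  ],
)

```text
time: 22.22
eef_pos: [0.5298, -0.2454, 0.0741]
tcp_rot: [0.075, 3.141, 0.0]
wrist_force: [0.6, -0.0, -1.9]
gripper_width: 0.74
grasp_force: 44.9
```

arm_command(
  increments=[
    [0,0,0,0],
    [0,0,0,0],
    [0,0,0,0],
    [0,0,0,0],
    [0,0,0,0],
  ],
  claw=10,
)

```text
time: 22.63
eef_pos: [0.5299, -0.2455, 0.0742]
tcp_rot: [0.075, 3.14, -0.0]
wrist_force: [-0.8, 0.8, -0.4]
gripper_width: 0.958
grasp_force: 0.0
```

arm_command(
  increments=[
    [0,0,-15,0],
    [0,0,-30,0],
    [0,0,-38,0],
    [0,0,-38,0],
    [0,0,-38,0],
  ],
)

```text
time: 23.05
eef_pos: [0.5293, -0.2451, 0.2346]
tcp_rot: [-0.075, -3.14, -0.001]
wrist_force: [1.2, -0.0, -0.0]
gripper_width: 0.96
grasp_force: 0.0
```

Run:
```python
from h import *
st()
w=arm.read_camera("wrist")
for c in (w,arm.read_camera("top"),arm.read_camera("scene")):
  for m in ["tub","carousel_grip","flap_bar"]:
    for r in arm.place_of(c,m)[:4]: 
      if r["conf"]>.3 and r["xyz"][1]<-.1: print(m,np.round(r["xyz"],3),round(r["conf"],2),np.round(px(c,r["xyz"])))
```

```text
{'time': 23.05, 'joints': [-0.571, 0.332, 0.054, 1.293, 0.0, -0.524], 'eef_pos': [0.529, -0.245, 0.235], 'tcp_rot': [-0.075, -3.14, -0.001], 'wrist_force': [1.164, -0.05, -0.045], 'gripper_width': 0.96, 'grasp_force': 0.0}
tub [ 0.529 -0.246  0.027] 0.93 [315. 175.]
carousel_grip [ 0.632 -0.251  0.14 ] 0.9 [314. 325.]
tub [ 0.533 -0.248  0.02 ] 0.78 [455. 213.]
carousel_grip [ 0.534 -0.244  0.108] 0.65 [463. 209.]
carousel_grip [ 0.633 -0.248  0.138] 0.59 [465. 168.]
tub [ 0.534 -0.244  0.024] 0.72 [247. 175.]
carousel_grip [ 0.633 -0.252  0.142] 0.83 [219. 165.]
```

arm_command(
  increments=[
    [-20.6,0,0,0],
    [-20.6,0,0,0],
    [-20.6,0,0,0],
    [-20.6,0,0,0],
    [-20.4,0.5,0,0],
  ],
  claw=100,
)

```text
time: 24.07
eef_pos: [0.6332, -0.2498, 0.2325]
tcp_rot: [-0.075, -3.14, -0.001]
wrist_force: [0.4, -0.2, 0.3]
gripper_width: 0.614
grasp_force: 0.0
```

arm_command(
  increments=[
    [0,0,22,0],
    [0,0,22,0],
    [0,0,22,0],
    [0,0,21,0],
    [0,0,10,0],
  ],
)

```text
time: 24.48
eef_pos: [0.6309, -0.2489, 0.1322]
tcp_rot: [-0.075, -3.136, -0.004]
wrist_force: [-1.1, -0.5, -0.7]
gripper_width: 0.612
grasp_force: 0.0
```

arm_command(
  increments=[
    [0,0,0,0],
    [0,0,0,0],
    [0,0,0,0],
    [0,0,0,0],
    [0,0,0,0],
  ],
  claw=255,
)

```text
time: 24.9
eef_pos: [0.633, -0.2485, 0.1375]
tcp_rot: [0.073, 3.139, 0.003]
wrist_force: [0.2, 5.0, -2.0]
gripper_width: 0.18
grasp_force: 41.8
```

arm_command(
  increments=[
    [0,0,0,0],
    [0,0,0,0],
    [0,0,0,-0.06],
    [0,0,0,-0.11],
    [0,0,0,-0.11],
  ],
)

```text
time: 25.32
eef_pos: [0.633, -0.2483, 0.1375]
tcp_rot: [-0.373, 3.117, 0.003]
wrist_force: [0.1, 6.0, -0.8]
gripper_width: 0.178
grasp_force: 41.9
```

arm_command(
  increments=[
    [0,0,0,-0.11],
    [0,0,0,-0.11],
    [0,0,0,-0.11],
    [0,0,0,-0.11],
    [0,0,0,-0.11],
  ],
)

```text
time: 25.73
eef_pos: [0.6328, -0.248, 0.1375]
tcp_rot: [-1.206, 2.898, 0.003]
wrist_force: [0.4, 6.9, -0.5]
gripper_width: 0.179
grasp_force: 42.0
```

arm_command(
  increments=[
    [0,0,0,-0.11],
    [0,0,0,-0.11],
    [0,0,0,-0.11],
    [0,0,0,-0.11],
    [0,0,0,-0.11],
  ],
)

```text
time: 26.15
eef_pos: [0.6325, -0.2478, 0.1375]
tcp_rot: [-1.948, 2.462, 0.003]
wrist_force: [-1.4, 7.5, 0.5]
gripper_width: 0.183
grasp_force: 42.1
```

arm_command(
  increments=[
    [0,0,0,-0.11],
    [0,0,0,-0.05],
    [0,0,0,-0.03],
    [0,0,0,0],
    [0,0,0,0],
  ],
)

```text
time: 26.57
eef_pos: [0.6324, -0.2477, 0.1376]
tcp_rot: [-2.167, 2.271, 0.003]
wrist_force: [-2.5, 6.8, -0.2]
gripper_width: 0.18
grasp_force: 42.2
```

```bash
cat >> h.py <<'E'
def yaw():
    r=arm.state()["tcp_rot"]; y=2*np.arctan2(r[1],r[0])-np.pi/2; y=(y+np.pi)%(2*np.pi)-np.pi; print("yaw_y",round(y,4)); return y
def go(x,y):
    "tool-axis shift (mm) from measured TCP to world x,y"
    s=arm.state(); M=R.from_rotvec(s["tcp_rot"]).as_matrix(); d=np.array([x,y,s["eef_pos"][2]])-s["eef_pos"]; print("shift mm",np.round(1000*(M.T@d),1),"norm",round(1000*np.linalg.norm(d)))
def find(cams,names,f=lambda p:True):
    for n in cams:
        c=arm.read_camera(n)
        for m in names:
            for r in arm.place_of(c,m)[:4]:
                if r["conf"]>.3 and f(r["xyz"]): print(n,m,np.round(r["xyz"],3),round(r["conf"],2),np.round(px(c,r["xyz"])))
E
python3 - <<'E'
from h import *
st(); yaw()
find(["top","scene"],["pocket_flat","tub","mailer","bottle_sq"])
E
```

```text
{'time': 26.567, 'joints': [-0.493, 0.559, 0.167, 1.179, 0.003, -2.017], 'eef_pos': [0.632, -0.248, 0.138], 'tcp_rot': [-2.167, 2.271, 0.003], 'wrist_force': [-2.453, 6.791, -0.244], 'gripper_width': 0.18, 'grasp_force': 42.19}
yaw_y 3.0948
top pocket_flat [ 0.531 -0.244  0.023] 0.67 [454. 214.]
top tub [0.534 0.09  0.   ] 0.96 [330. 216.]
top tub [0.62  0.032 0.002] 0.74 [350. 185.]
top mailer [ 0.638  0.29  -0.   ] 0.57 [257. 181.]
top bottle_sq [0.458 0.282 0.002] 0.95 [261. 245.]
top bottle_sq [0.293 0.296 0.004] 0.71 [255. 307.]
scene pocket_flat [ 0.534 -0.248  0.025] 0.6 [246. 175.]
scene pocket_flat [ 0.532 -0.242  0.112] 0.41 [244. 157.]
scene tub [0.619 0.032 0.   ] 0.96 [294. 229.]
scene tub [0.534 0.091 0.001] 0.82 [324. 221.]
scene mailer [ 0.64   0.289 -0.001] 0.74 [358. 272.]
scene bottle_sq [ 0.289  0.3   -0.001] 0.6 [416. 203.]
scene bottle_sq [0.456 0.283 0.002] 0.56 [387. 231.]
```

arm_command(
  increments=[
    [0,0,0,0],
    [0,0,0,0],
    [0,0,0,0],
    [0,0,0,0],
    [0,0,0,0],
  ],
  claw=100,
)

```text
time: 27.48
eef_pos: [0.6328, -0.2503, 0.1367]
tcp_rot: [-2.166, 2.275, -0.002]
wrist_force: [0.1, -0.7, 0.4]
gripper_width: 0.61
grasp_force: 0.0
```

arm_command(
  increments=[
    [0,0,-21,0],
    [0,0,-21,0],
    [0,0,-21,0],
    [0,0,-21,0],
    [0,0,-21,0],
  ],
)

```text
time: 27.9
eef_pos: [0.6324, -0.2501, 0.2422]
tcp_rot: [-2.166, 2.275, -0.001]
wrist_force: [0.4, -0.6, -0.9]
gripper_width: 0.607
grasp_force: 0.0
```

arm_command(
  increments=[
    [0,0,0,0.125],
    [0,0,0,0.125],
    [0,0,0,0.125],
    [0,0,0,0.125],
    [0,0,0,0.125],
  ],
)

```text
time: 28.32
eef_pos: [0.6325, -0.2501, 0.2413]
tcp_rot: [-1.353, 2.835, -0.001]
wrist_force: [-0.1, 0.5, -0.6]
gripper_width: 0.606
grasp_force: 0.0
```

Run:
```python
from h import *
yaw(); go(.637,.290)
```

```text
yaw_y 2.4615
shift mm [-4.228e+02  3.362e+02 -1.000e-01] norm 540
```

arm_command(
  increments=[
    [-28.2,22.4,0,0],
    [-28.2,22.4,0,0],
    [-28.2,22.4,0,0],
    [-28.2,22.4,0,0],
    [-28.2,22.4,0,0],
  ],
  claw=60,
)

```text
time: 28.73
eef_pos: [0.6327, -0.0686, 0.2413]
tcp_rot: [-1.361, 2.831, -0.001]
wrist_force: [0.6, 0.0, -0.2]
gripper_width: 0.764
grasp_force: 0.0
```

arm_command(
  increments=[
    [-28.2,22.4,0,0],
    [-28.2,22.4,0,0],
    [-28.2,22.4,0,0],
    [-28.2,22.4,0,0],
    [-28.2,22.4,0,0],
  ],
)

```text
time: 29.15
eef_pos: [0.6332, 0.1118, 0.2414]
tcp_rot: [-1.362, 2.83, -0.001]
wrist_force: [0.2, -0.7, -0.2]
gripper_width: 0.763
grasp_force: 0.0
```

arm_command(
  increments=[
    [-28.2,22.4,0,0],
    [-28.2,22.4,0,0],
    [-28.2,22.4,0,0],
    [-28.2,22.4,0,0],
    [-28,22.2,0,0],
  ],
)

```text
time: 29.57
eef_pos: [0.6337, 0.2917, 0.2414]
tcp_rot: [-1.362, 2.83, -0.0]
wrist_force: [-0.3, -0.0, -0.3]
gripper_width: 0.768
grasp_force: 0.0
```

Run:
```python
from h import *
yaw(); st(); go(.638,.290)
c=arm.read_camera("wrist"); cv2.imwrite("pics/w5.png",c["color"])
for r in arm.place_of(c,"mailer")[:2]: print(np.round(r["xyz"],3),r["conf"])
g=c["color"].min(2); m=(g>200).astype(np.uint8)
u,v=map(int,px(c,[.638,.29,.076])); k,l=cv2.connectedComponents(m); cs,_=cv2.findContours((l==l[v,u]).astype(np.uint8),0,2)
b=cv2.boxPoints(cv2.minAreaRect(cs[0])); w=np.array([ray(c,*q,.076) for q in b]); print(u,v,b.round(),w.mean(0).round(4),[(np.linalg.norm(w[i]-w[i+1]).round(3),np.arctan2(*(w[i+1]-w[i])[1::-1]).round(3)) for i in (0,1)])
```

```text
yaw_y 2.4678
{'time': 29.567, 'joints': [0.317, 0.569, 0.437, 1.438, -0.0, -0.58], 'eef_pos': [0.634, 0.292, 0.241], 'tcp_rot': [-1.362, 2.83, -0.0], 'wrist_force': [-0.309, -0.044, -0.346], 'gripper_width': 0.768, 'grasp_force': 0.0}
shift mm [-1.3 -4.5  0. ] norm 5
[ 0.675  0.427 -0.001] 0.39
309 186 [[293. 150.]
 [328. 150.]
 [328. 215.]
 [293. 215.]] [0.6355 0.2881 0.076 ] [(np.float64(0.032), np.float64(2.467)), (np.float64(0.064), np.float64(0.909))]
```

View pics/w5.png

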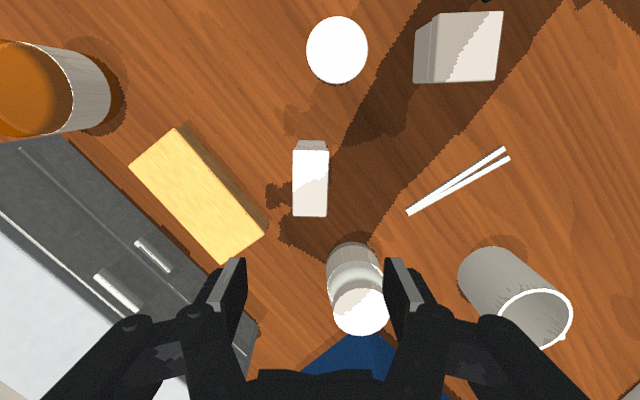

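The mailer sits at (310,182), long side vertical in the image, so it is aligned with the tool. Descending onto it.

arm_command(
  increments=[
    [0.7,-3.5,18,0],
    [0,0,20,0],
    [0,0,20,0],
    [0,0,20,0],
    [0,0,20,0],
  ],
)

```text
time: 30.08
eef_pos: [0.6363, 0.2865, 0.1424]
tcp_rot: [-1.361, 2.831, -0.001]
wrist_force: [0.1, 0.3, -0.5]
gripper_width: 0.764
grasp_force: 0.0
```

arm_command(
  increments=[
    [0,0,22,0],
    [0,0,22,0],
    [0,0,22,0],
    [0,0,15,0],
    [0,0,8,0],
  ],
)

```text
time: 30.5
eef_pos: [0.6348, 0.2859, 0.0515]
tcp_rot: [1.36, -2.828, -0.0]
wrist_force: [-0.4, 0.2, -0.1]
gripper_width: 0.766
grasp_force: 0.0
```

arm_command(
  increments=[
    [0,0,0,0],
    [0,0,0,0],
    [0,0,0,0],
    [0,0,0,0],
    [0,0,0,0],
  ],
  claw=255,
)

```text
time: 30.92
eef_pos: [0.6368, 0.2876, 0.0554]
tcp_rot: [-1.362, 2.829, -0.001]
wrist_force: [-0.8, -0.7, -0.0]
gripper_width: 0.395
grasp_force: 41.1
```

arm_command(
  increments=[
    [0,0,0,0],
    [0,0,0,0],
    [0,0,-10,0],
    [0,0,-20,0],
    [0,0,-20,0],
  ],
)

```text
time: 31.33
eef_pos: [0.6348, 0.2871, 0.1038]
tcp_rot: [1.361, -2.828, -0.001]
wrist_force: [0.7, 0.2, -1.3]
gripper_width: 0.396
grasp_force: 40.8
```

arm_command(
  increments=[
    [0,0,-28,0],
    [0,0,-28,0],
    [0,0,-28,0],
    [0,0,-28,0],
    [0,0,-25,0],
  ],
)

```text
time: 31.75
eef_pos: [0.6357, 0.2875, 0.2436]
tcp_rot: [-1.362, 2.83, 0.0]
wrist_force: [1.0, 0.4, -1.7]
gripper_width: 0.391
grasp_force: 40.9
```

arm_command(
  increments=[
    [0,0,0,0.118],
    [0,0,0,0.118],
    [0,0,0,0.118],
    [0,0,0,0.118],
    [0,0,0,0.118],
  ],
)

```text
time: 32.17
eef_pos: [0.6356, 0.2874, 0.2415]
tcp_rot: [0.472, -3.105, -0.0]
wrist_force: [-0.4, 0.3, -1.2]
gripper_width: 0.388
grasp_force: 40.8
```

arm_command(
  increments=[
    [0,0,0,0.118],
    [0,0,0,0.118],
    [0,0,0,0.118],
    [0,0,0,0],
    [0,0,0,0],
  ],
)

```text
time: 32.58
eef_pos: [0.6358, 0.2874, 0.2413]
tcp_rot: [-0.068, -3.14, -0.0]
wrist_force: [1.0, -0.5, -1.8]
gripper_width: 0.392
grasp_force: 40.8
```

Run:
```python
from h import *
yaw(); st(); go(.5315,-.246)
```

```text
yaw_y 1.5274
{'time': 32.583, 'joints': [0.31, 0.57, 0.439, 1.44, 0.0, 0.353], 'eef_pos': [0.636, 0.287, 0.241], 'tcp_rot': [-0.068, -3.14, -0.0], 'wrist_force': [0.968, -0.483, -1.845], 'gripper_width': 0.392, 'grasp_force': 40.832}
shift mm [  81.  -537.4    0. ] norm 543
```

arm_command(
  increments=[
    [5.4,-35.8,0,0],
    [5.4,-35.8,0,0],
    [5.4,-35.8,0,0],
    [5.4,-35.8,0,0],
    [5.4,-35.8,0,0],
  ],
)

```text
time: 33.0
eef_pos: [0.5999, 0.1086, 0.2413]
tcp_rot: [0.067, 3.141, 0.0]
wrist_force: [0.7, -0.0, -0.9]
gripper_width: 0.391
grasp_force: 41.0
```

arm_command(
  increments=[
    [5.4,-35.8,0,0],
    [5.4,-35.8,0,0],
    [5.4,-35.8,0,0],
    [5.4,-35.8,0,0],
    [5.4,-35.8,0,0],
  ],
)

```text
time: 33.42
eef_pos: [0.5646, -0.0692, 0.2415]
tcp_rot: [0.068, 3.14, 0.0]
wrist_force: [0.9, 0.1, -1.4]
gripper_width: 0.392
grasp_force: 41.0
```

arm_command(
  increments=[
    [5.4,-35.8,0,0],
    [5.4,-35.8,0,0],
    [5.4,-35.8,0,0],
    [5.4,-35.8,0,0],
    [5.4,-35.8,0,0],
  ],
)

```text
time: 33.83
eef_pos: [0.5293, -0.2468, 0.2415]
tcp_rot: [0.068, 3.14, -0.0]
wrist_force: [0.4, 0.3, -1.8]
gripper_width: 0.392
grasp_force: 41.0
```

arm_command(
  increments=[
    [0,0,20,0],
    [0,0,20,0],
    [0,0,15,0],
    [0,0,10,0],
    [0,0,0,0],
  ],
)

```text
time: 34.25
eef_pos: [0.5286, -0.2445, 0.1738]
tcp_rot: [-0.071, -3.137, -0.004]
wrist_force: [-0.2, 0.0, -0.9]
gripper_width: 0.391
grasp_force: 41.1
```

Run:
```python
from h import *
yaw(); st(); go(.5315,-.246)
find(["wrist","top","scene"],["mailer","pocket_flat"],lambda p:p[1]<-.1)
cv2.imwrite("pics/w6.png",arm.read_camera("wrist")["color"])
```

```text
yaw_y 1.5258
{'time': 34.25, 'joints': [-0.571, 0.358, -0.059, 1.157, 0.0, -0.526], 'eef_pos': [0.529, -0.244, 0.174], 'tcp_rot': [-0.071, -3.137, -0.004], 'wrist_force': [-0.232, 0.03, -0.931], 'gripper_width': 0.391, 'grasp_force': 41.053}
shift mm [-2.9 -1.4 -0. ] norm 3
wrist mailer [ 0.529 -0.243  0.119] 0.62 [318. 233.]
wrist pocket_flat [ 0.535 -0.244  0.025] 0.92 [317. 198.]
top mailer [ 0.532 -0.246  0.121] 0.65 [465. 209.]
top pocket_flat [ 0.531 -0.243  0.023] 0.74 [453. 214.]
scene mailer [ 0.535 -0.247  0.121] 0.9 [242. 154.]
scene pocket_flat [ 0.533 -0.246  0.026] 0.57 [246. 175.]
```

View pics/w6.png

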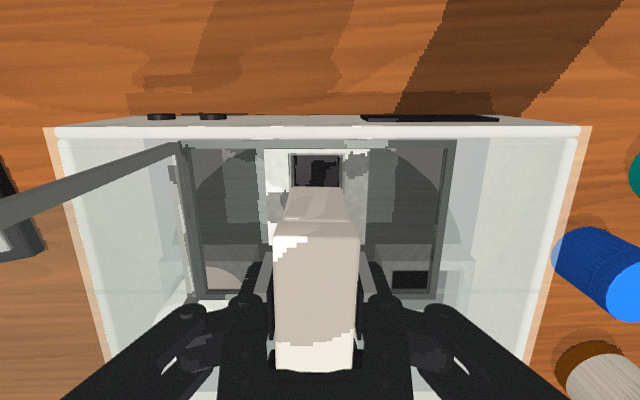

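arm_command(
  increments=[
    [-1,0.5,14,0],
    [0,0,14,0],
    [0,0,14,0],
    [0,0,10,0],
    [0,0,4,0],
  ],
)

```text
time: 35.17
eef_pos: [0.5302, -0.2443, 0.1184]
tcp_rot: [-0.073, -3.139, -0.002]
wrist_force: [-0.0, 0.1, -1.2]
gripper_width: 0.39
grasp_force: 41.1
```

arm_command(
  increments=[
    [0,0,4,0],
    [0,0,4,0],
    [0,0,4,0],
    [0,0,4,0],
    [0,0,4,0],
  ],
)

```text
time: 35.58
eef_pos: [0.5313, -0.245, 0.1002]
tcp_rot: [0.073, 3.14, -0.001]
wrist_force: [0.3, -0.5, -2.0]
gripper_width: 0.392
grasp_force: 41.1
```

Run:
```python
from h import *
st()
find(["wrist","top","scene"],["mailer"],lambda p:p[1]<-.1)
```

```text
{'time': 35.583, 'joints': [-0.569, 0.41, -0.173, 0.987, 0.0, -0.522], 'eef_pos': [0.531, -0.245, 0.1], 'tcp_rot': [0.073, 3.14, -0.001], 'wrist_force': [0.258, -0.468, -1.999], 'gripper_width': 0.392, 'grasp_force': 41.129}
top mailer [ 0.532 -0.244  0.047] 0.55 [456. 212.]
scene mailer [ 0.534 -0.242  0.044] 0.59 [246. 171.]
```

arm_command(
  increments=[
    [0,0,5,0],
    [0,0,5,0],
    [0,0,5,0],
    [0,0,4,0],
    [0,0,2,0],
  ],
)

```text
time: 36.3
eef_pos: [0.5307, -0.2448, 0.0793]
tcp_rot: [-0.074, -3.14, 0.0]
wrist_force: [-5.8, 1.2, 16.7]
gripper_width: 0.395
grasp_force: 42.8
```

arm_command(
  increments=[
    [0,0,0.5,0],
    [0,0,0,0],
    [0,0,0,0],
    [0,0,0,0],
    [0,0,0,0],
  ],
)

```text
time: 36.72
eef_pos: [0.5308, -0.2449, 0.0794]
tcp_rot: [-0.074, -3.141, 0.001]
wrist_force: [-3.4, 1.4, 5.8]
gripper_width: 0.396
grasp_force: 41.9
```

arm_command(
  increments=[
    [0,0,0,0],
    [0,0,0,0],
    [0,0,0,0],
    [0,0,0,0],
    [0,0,0,0],
  ],
  claw=80,
)

```text
time: 37.13
eef_pos: [0.531, -0.2448, 0.0784]
tcp_rot: [-0.074, -3.141, -0.0]
wrist_force: [0.2, 0.4, -0.2]
gripper_width: 0.683
grasp_force: 0.0
```

arm_command(
  increments=[
    [0,0,-15,0],
    [0,0,-30,0],
    [0,0,-38,0],
    [0,0,-38,0],
    [0,0,-38,0],
  ],
)

```text
time: 37.55
eef_pos: [0.5306, -0.2445, 0.2389]
tcp_rot: [-0.073, -3.14, -0.001]
wrist_force: [0.8, 0.0, -0.4]
gripper_width: 0.687
grasp_force: 0.0
```

Run:
```python
from h import *
st();yaw();go(.632,-.2495)
find(["wrist","top","scene"],["mailer","bottle_sq","carousel_grip"])
```

```text
{'time': 37.55, 'joints': [-0.569, 0.333, 0.065, 1.304, 0.0, -0.522], 'eef_pos': [0.531, -0.244, 0.239], 'tcp_rot': [-0.073, -3.14, -0.001], 'wrist_force': [0.766, 0.001, -0.404], 'gripper_width': 0.687, 'grasp_force': 0.0}
yaw_y 1.524
shift mm [-1.015e+02 -3.000e-01 -1.000e-01] norm 101
wrist mailer [ 0.528 -0.242  0.022] 0.93 [318. 170.]
wrist carousel_grip [ 0.632 -0.248  0.138] 0.7 [317. 319.]
top mailer [ 0.534 -0.244  0.023] 0.64 [454. 213.]
top bottle_sq [0.293 0.298 0.005] 0.78 [255. 307.]
top bottle_sq [ 0.46   0.283 -0.002] 0.58 [260. 245.]
top carousel_grip [ 0.633 -0.251  0.137] 0.93 [466. 168.]
scene mailer [ 0.533 -0.243  0.026] 0.55 [247. 175.]
scene bottle_sq [ 0.288  0.299 -0.002] 0.9 [416. 202.]
scene bottle_sq [ 0.457  0.28  -0.002] 0.79 [386. 232.]
scene bottle_sq [ 0.53  -0.327  0.114] 0.51 [226. 147.]
scene carousel_grip [ 0.634 -0.251  0.14 ] 0.74 [219. 166.]
```

arm_command(
  increments=[
    [-20.3,0,0,0],
    [-20.3,0,0,0],
    [-20.3,0,0,0],
    [-20.3,0,0,0],
    [-20.3,0,0,0],
  ],
  claw=100,
)

```text
time: 38.57
eef_pos: [0.6332, -0.2495, 0.2371]
tcp_rot: [-0.074, -3.14, -0.001]
wrist_force: [-0.0, -0.1, -0.5]
gripper_width: 0.606
grasp_force: 0.0
```

arm_command(
  increments=[
    [0,0,0,0.121],
    [0,0,0,0.121],
    [0,0,0,0.121],
    [0,0,0,0.121],
    [0,0,0,0.121],
  ],
)

```text
time: 38.98
eef_pos: [0.6324, -0.2495, 0.2368]
tcp_rot: [-1.014, -2.972, -0.001]
wrist_force: [-0.4, 0.9, -0.3]
gripper_width: 0.608
grasp_force: 0.0
```

arm_command(
  increments=[
    [0,0,0,0.121],
    [0,0,0,0.121],
    [0,0,0,0.121],
    [0,0,0,0.121],
    [0,0,0,0.121],
  ],
)

```text
time: 39.4
eef_pos: [0.6323, -0.2495, 0.2369]
tcp_rot: [-1.854, -2.535, 0.0]
wrist_force: [0.6, 0.0, 0.3]
gripper_width: 0.606
grasp_force: 0.0
```

arm_command(
  increments=[
    [0,0,0,0.121],
    [0,0,0,0.121],
    [0,0,0,0.121],
    [0,0,0,0],
    [0,0,0,0],
  ],
)

```text
time: 39.82
eef_pos: [0.6323, -0.2495, 0.2371]
tcp_rot: [-2.271, -2.17, 0.0]
wrist_force: [-0.1, -1.3, 0.8]
gripper_width: 0.608
grasp_force: 0.0
```

Run:
```python
from h import *
st();yaw();go(.632,-.2495)
```

```text
{'time': 39.817, 'joints': [-0.494, 0.53, 0.362, 1.404, 0.0, 1.123], 'eef_pos': [0.632, -0.249, 0.237], 'tcp_rot': [-2.271, -2.17, 0.0], 'wrist_force': [-0.11, -1.253, 0.781], 'gripper_width': 0.608, 'grasp_force': 0.0}
yaw_y -0.0456
shift mm [-0.  -0.3  0. ] norm 0
```

arm_command(
  increments=[
    [0,0,22,0],
    [0,0,22,0],
    [0,0,22,0],
    [0,0,22,0],
    [0,0,12,0],
  ],
)

```text
time: 40.23
eef_pos: [0.6311, -0.2489, 0.1344]
tcp_rot: [-2.269, -2.168, 0.002]
wrist_force: [-0.2, 0.6, -1.7]
gripper_width: 0.608
grasp_force: 0.0
```

arm_command(
  increments=[
    [0,0,0,0],
    [0,0,0,0],
    [0,0,0,0],
    [0,0,0,0],
    [0,0,0,0],
  ],
  claw=255,
)

```text
time: 40.65
eef_pos: [0.6323, -0.2498, 0.1387]
tcp_rot: [2.274, 2.166, -0.0]
wrist_force: [-3.0, 0.0, 1.1]
gripper_width: 0.179
grasp_force: 42.4
```

arm_command(
  increments=[
    [0,0,0,0],
    [0,0,0,0],
    [0,0,0,-0.06],
    [0,0,0,-0.11],
    [0,0,0,-0.11],
  ],
)

```text
time: 41.07
eef_pos: [0.6327, -0.2497, 0.1387]
tcp_rot: [1.944, 2.466, 0.001]
wrist_force: [-2.4, 0.4, 3.8]
gripper_width: 0.185
grasp_force: 42.7
```

arm_command(
  increments=[
    [0,0,0,-0.11],
    [0,0,0,-0.11],
    [0,0,0,-0.11],
    [0,0,0,-0.11],
    [0,0,0,-0.11],
  ],
)

```text
time: 41.48
eef_pos: [0.6333, -0.2493, 0.1387]
tcp_rot: [1.2, 2.901, 0.002]
wrist_force: [-1.0, 1.2, 3.0]
gripper_width: 0.179
grasp_force: 42.7
```

arm_command(
  increments=[
    [0,0,0,-0.11],
    [0,0,0,-0.11],
    [0,0,0,-0.11],
    [0,0,0,-0.11],
    [0,0,0,-0.11],
  ],
)

```text
time: 41.9
eef_pos: [0.6337, -0.2487, 0.1387]
tcp_rot: [0.366, 3.117, 0.002]
wrist_force: [0.1, 3.5, 2.4]
gripper_width: 0.183
grasp_force: 42.7
```

arm_command(
  increments=[
    [0,0,0,-0.11],
    [0,0,0,-0.05],
    [0,0,0,-0.033],
    [0,0,0,0],
    [0,0,0,0],
  ],
)

```text
time: 42.32
eef_pos: [0.6337, -0.2485, 0.1387]
tcp_rot: [0.073, 3.138, 0.002]
wrist_force: [1.4, 4.9, 5.0]
gripper_width: 0.177
grasp_force: 42.9
```

Run:
```python
from h import *
st();yaw()
find(["top","scene"],["pocket_square","bottle_sq"])
```

```text
{'time': 42.317, 'joints': [-0.493, 0.559, 0.169, 1.178, 0.003, -0.446], 'eef_pos': [0.634, -0.249, 0.139], 'tcp_rot': [0.073, 3.138, 0.002], 'wrist_force': [1.36, 4.911, 5.022], 'gripper_width': 0.177, 'grasp_force': 42.899}
yaw_y 1.5243
top pocket_square [ 0.536 -0.243  0.021] 0.78 [453. 212.]
top bottle_sq [0.294 0.296 0.002] 0.84 [255. 307.]
top bottle_sq [0.462 0.28  0.001] 0.56 [261. 244.]
scene pocket_square [ 0.532 -0.246  0.026] 0.7 [247. 175.]
scene bottle_sq [0.456 0.282 0.001] 0.79 [387. 231.]
scene bottle_sq [0.291 0.3   0.001] 0.72 [416. 203.]
```

arm_command(
  increments=[
    [0,0,0,0],
    [0,0,0,0],
    [0,0,0,0],
    [0,0,0,0],
    [0,0,0,0],
  ],
  claw=100,
)

```text
time: 43.03
eef_pos: [0.6324, -0.2499, 0.1374]
tcp_rot: [-0.074, -3.141, 0.0]
wrist_force: [-0.5, -0.2, 0.4]
gripper_width: 0.61
grasp_force: 0.0
```

arm_command(
  increments=[
    [0,0,-21,0],
    [0,0,-21,0],
    [0,0,-21,0],
    [0,0,-21,0],
    [0,0,-21,0],
  ],
)

```text
time: 43.45
eef_pos: [0.6323, -0.2497, 0.2435]
tcp_rot: [-0.074, -3.141, 0.0]
wrist_force: [1.1, -0.4, 0.9]
gripper_width: 0.606
grasp_force: 0.0
```

arm_command(
  increments=[
    [0,0,0,0.117],
    [0,0,0,0.117],
    [0,0,0,0.117],
    [0,0,0,0.117],
    [0,0,0,0.117],
  ],
)

```text
time: 43.87
eef_pos: [0.6324, -0.2498, 0.2425]
tcp_rot: [0.985, 2.983, -0.0]
wrist_force: [0.5, -0.3, 0.8]
gripper_width: 0.612
grasp_force: 0.0
```

Run:
```python
from h import *
yaw(); go(.459,.281)
```

```text
yaw_y 0.9327
shift mm [ 4.554e+02  3.231e+02 -1.000e-01] norm 558
```

arm_command(
  increments=[
    [30.4,21.5,0,0],
    [30.4,21.5,0,0],
    [30.4,21.5,0,0],
    [30.4,21.5,0,0],
    [30.4,21.5,0,0],
  ],
  claw=0,
)

```text
time: 44.28
eef_pos: [0.5724, -0.0719, 0.2425]
tcp_rot: [0.977, 2.985, 0.0]
wrist_force: [-0.1, 0.6, -0.2]
gripper_width: 1.0
grasp_force: 0.0
```

arm_command(
  increments=[
    [30.4,21.5,0,0],
    [30.4,21.5,0,0],
    [30.4,21.5,0,0],
    [30.4,21.5,0,0],
    [30.4,21.5,0,0],
  ],
)

```text
time: 44.7
eef_pos: [0.5133, 0.1048, 0.2428]
tcp_rot: [0.977, 2.985, 0.0]
wrist_force: [0.7, -0.2, 0.5]
gripper_width: 1.001
grasp_force: 0.0
```

arm_command(
  increments=[
    [30.3,21.6,0,0],
    [30.3,21.6,0,0],
    [30.3,21.6,0,0],
    [30.3,21.6,0,0],
    [30.3,21.6,0,0],
  ],
)

```text
time: 45.12
eef_pos: [0.4549, 0.2816, 0.2429]
tcp_rot: [0.976, 2.985, 0.001]
wrist_force: [0.4, -0.1, 0.1]
gripper_width: 0.999
grasp_force: 0.0
```

Run:
```python
from h import *
yaw(); st()
c=arm.read_camera("wrist"); cv2.imwrite("pics/w7.png",c["color"])
for r in arm.place_of(c,"bottle_sq")[:2]: print(np.round(r["xyz"],3),r["conf"])
g=c["color"].min(2); m=(g>190).astype(np.uint8)
u,v=map(int,px(c,[.459,.281,.072])); k,l=cv2.connectedComponents(m); cs,_=cv2.findContours((l==l[v,u]).astype(np.uint8),0,2)
b=cv2.boxPoints(cv2.minAreaRect(cs[0])); w=np.array([ray(c,*q,.072) for q in b]); print(u,v,b.round(),w.mean(0).round(4),[(np.linalg.norm(w[i]-w[i+1]).round(3),np.arctan2(*(w[i+1]-w[i])[1::-1]).round(3)) for i in (0,1)]); go(*w.mean(0)[:2])
```

```text
yaw_y 0.9385
{'time': 45.117, 'joints': [0.404, 0.235, -0.058, 1.277, -0.0, 1.037], 'eef_pos': [0.455, 0.282, 0.243], 'tcp_rot': [0.976, 2.985, 0.001], 'wrist_force': [0.369, -0.13, 0.069], 'gripper_width': 0.999, 'grasp_force': 0.0}
[0.295 0.302 0.001] 0.85
[0.458 0.278 0.002] 0.67
318 186 [[288. 159.]
 [343. 159.]
 [343. 212.]
 [288. 212.]] [0.4574 0.279  0.072 ] [(np.float64(0.052), np.float64(0.938)), (np.float64(0.053), np.float64(-0.605))]
shift mm [-6.  -2.1 -0. ] norm 6
```

View pics/w7.png

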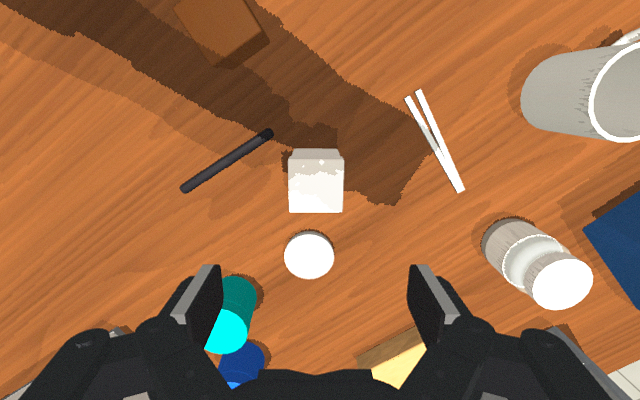

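The white bottle at (316,185) is square-on to the fingers. The brown block at (222,30) is the look-alike and is out of the way. Descending.

arm_command(
  increments=[
    [-3,-1.3,16,0],
    [-3,0,20,0],
    [0,0,20,0],
    [0,0,20,0],
    [0,0,20,0],
  ],
)

```text
time: 45.63
eef_pos: [0.4601, 0.2748, 0.1459]
tcp_rot: [0.977, 2.985, 0.0]
wrist_force: [0.1, 1.0, 0.8]
gripper_width: 1.002
grasp_force: 0.0
```

arm_command(
  increments=[
    [0,0,22,0],
    [0,0,22,0],
    [0,0,22,0],
    [0,0,18,0],
    [0,0,12,0],
  ],
)

```text
time: 46.05
eef_pos: [0.4591, 0.2742, 0.0486]
tcp_rot: [-0.977, -2.984, 0.003]
wrist_force: [-0.6, 0.3, -0.6]
gripper_width: 0.999
grasp_force: 0.0
```

arm_command(
  increments=[
    [0,0,0,0],
    [0,0,0,0],
    [0,0,0,0],
    [0,0,0,0],
    [0,0,0,0],
  ],
  claw=255,
)

```text
time: 46.47
eef_pos: [0.4605, 0.2757, 0.0516]
tcp_rot: [0.976, 2.985, 0.002]
wrist_force: [0.3, -0.6, 1.5]
gripper_width: 0.626
grasp_force: 43.3
```

arm_command(
  increments=[
    [0,0,0,0],
    [0,0,0,0],
    [0,0,-10,0],
    [0,0,-20,0],
    [0,0,-20,0],
  ],
)

```text
time: 46.88
eef_pos: [0.4583, 0.2751, 0.1007]
tcp_rot: [-0.975, -2.984, 0.003]
wrist_force: [0.5, 1.1, -1.6]
gripper_width: 0.623
grasp_force: 42.9
```

arm_command(
  increments=[
    [0,0,-28,0],
    [0,0,-28,0],
    [0,0,-28,0],
    [0,0,-28,0],
    [0,0,-28,0],
  ],
)

```text
time: 47.3
eef_pos: [0.4589, 0.2754, 0.2424]
tcp_rot: [-0.976, -2.986, 0.0]
wrist_force: [1.3, 0.7, -1.7]
gripper_width: 0.628
grasp_force: 42.9
```

arm_command(
  increments=[
    [0,0,0,-0.117],
    [0,0,0,-0.117],
    [0,0,0,-0.117],
    [0,0,0,-0.117],
    [0,0,0,-0.117],
  ],
)

```text
time: 47.72
eef_pos: [0.4591, 0.2755, 0.241]
tcp_rot: [-0.064, -3.14, -0.0]
wrist_force: [-1.1, -0.1, -2.4]
gripper_width: 0.628
grasp_force: 43.0
```

Run:
```python
from h import *
arm.read_camera("top"); yaw(); st(); go(.532,-.246)
```

```text
yaw_y 1.5351
{'time': 47.767, 'joints': [0.39, 0.237, -0.06, 1.275, 0.0, 0.426], 'eef_pos': [0.459, 0.276, 0.241], 'tcp_rot': [-0.056, -3.14, -0.0], 'wrist_force': [0.428, 0.662, -2.201], 'gripper_width': 0.624, 'grasp_force': 42.96}
shift mm [-9.150e+01 -5.186e+02 -1.000e-01] norm 527
```

arm_command(
  increments=[
    [-6.1,-34.6,0,0],
    [-6.1,-34.6,0,0],
    [-6.1,-34.6,0,0],
    [-6.1,-34.6,0,0],
    [-6.1,-34.6,0,0],
  ],
)

```text
time: 48.18
eef_pos: [0.4815, 0.1001, 0.2409]
tcp_rot: [-0.076, -3.14, -0.0]
wrist_force: [1.0, -0.6, -1.7]
gripper_width: 0.625
grasp_force: 43.3
```

arm_command(
  increments=[
    [-6.1,-34.6,0,0],
    [-6.1,-34.6,0,0],
    [-6.1,-34.6,0,0],
    [-6.1,-34.6,0,0],
    [-6.1,-34.6,0,0],
  ],
)

```text
time: 48.6
eef_pos: [0.5039, -0.0744, 0.241]
tcp_rot: [-0.078, -3.141, -0.001]
wrist_force: [1.2, 0.4, -2.0]
gripper_width: 0.625
grasp_force: 43.3
```

arm_command(
  increments=[
    [-6.1,-34.6,0,0],
    [-6.1,-34.6,0,0],
    [-6.1,-34.6,0,0],
    [-6.1,-34.6,0,0],
    [-6.1,-34.6,0,0.011],
  ],
)

```text
time: 49.02
eef_pos: [0.5264, -0.2486, 0.2408]
tcp_rot: [-0.095, -3.14, -0.001]
wrist_force: [0.8, 0.6, -1.5]
gripper_width: 0.625
grasp_force: 43.3
```

arm_command(
  increments=[
    [0,0,20,0],
    [0,0,20,0],
    [0,0,15,0],
    [0,0,10,0],
    [0,0,0,0],
  ],
)

```text
time: 49.43
eef_pos: [0.5253, -0.2462, 0.1732]
tcp_rot: [-0.093, -3.136, -0.004]
wrist_force: [-0.8, -1.0, -1.4]
gripper_width: 0.627
grasp_force: 43.5
```

Run:
```python
from h import *
yaw(); st()
for i in range(2): find(["wrist","top","scene"],["bottle_sq","pocket_square"],lambda p:p[1]<-.1)
go(.532,-.246)
w=arm.read_camera("wrist")["color"][130:380,150:470]; t=arm.read_camera("top")["color"][160:250,420:520]
cv2.imwrite("pics/c8.png",np.hstack([cv2.resize(w,(480,375)),cv2.resize(t,(320,375))]))
```

```text
yaw_y 1.5114
{'time': 49.433, 'joints': [-0.577, 0.355, -0.066, 1.155, 0.0, -0.517], 'eef_pos': [0.525, -0.246, 0.173], 'tcp_rot': [-0.093, -3.136, -0.004], 'wrist_force': [-0.795, -1.013, -1.423], 'gripper_width': 0.627, 'grasp_force': 43.483}
wrist bottle_sq [ 0.521 -0.246  0.121] 0.87 [316. 228.]
wrist pocket_square [ 0.533 -0.24   0.022] 0.83 [322. 198.]
top bottle_sq [ 0.528 -0.246  0.126] 0.74 [465. 211.]
top pocket_square [ 0.534 -0.242  0.019] 0.84 [453. 213.]
scene bottle_sq [ 0.52  -0.247  0.127] 0.63 [245. 151.]
scene pocket_square [ 0.533 -0.246  0.026] 0.88 [246. 175.]
scene pocket_square [ 0.636 -0.252  0.141] 0.72 [219. 166.]
wrist bottle_sq [ 0.523 -0.248  0.126] 0.64 [315. 229.]
wrist pocket_square [ 0.535 -0.239  0.025] 0.82 [325. 197.]
top pocket_square [ 0.535 -0.244  0.016] 0.91 [453. 212.]
scene bottle_sq [ 0.521 -0.244  0.129] 0.88 [245. 151.]
scene pocket_square [ 0.529 -0.245  0.026] 0.92 [247. 174.]
shift mm [-5.2  1.5 -0. ] norm 5
```

View pics/c8.png

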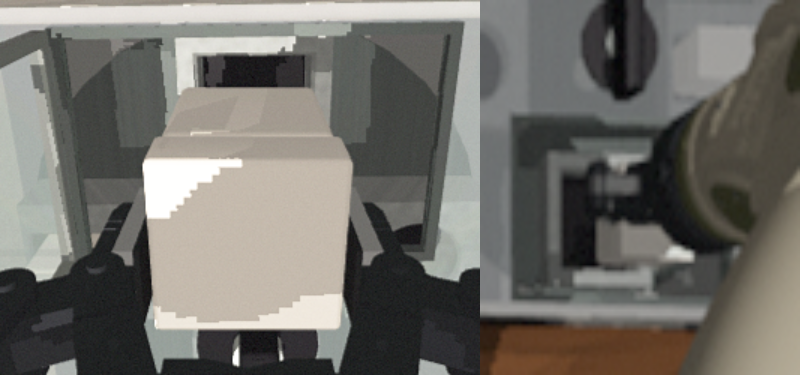

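arm_command(
  increments=[
    [-5,1.5,0,-0.012],
    [-4.5,0.5,0,0],
    [0,0,14,0],
    [0,0,14,0],
    [0,0,12,0],
  ],
)

```text
time: 50.85
eef_pos: [0.5371, -0.2456, 0.135]
tcp_rot: [0.071, 3.14, -0.0]
wrist_force: [-0.0, -0.0, -1.4]
gripper_width: 0.627
grasp_force: 43.5
```

arm_command(
  increments=[
    [0,0,12,0],
    [0,0,4,0],
    [0,0,0,0],
    [0,0,0,0],
    [0,0,0,0],
  ],
)

```text
time: 51.27
eef_pos: [0.5371, -0.246, 0.1205]
tcp_rot: [0.072, 3.139, -0.001]
wrist_force: [0.8, 0.4, -1.8]
gripper_width: 0.626
grasp_force: 43.5
```

Run:
```python
from h import *
yaw(); st()
for i in range(2): find(["wrist","top","scene"],["bottle_sq","pocket_square"],lambda p:p[1]<-.1)
w=arm.read_camera("wrist")["color"][130:380,150:470]
cv2.imwrite("pics/c9.png",cv2.resize(w,(640,500)))
```

```text
yaw_y 1.5251
{'time': 51.267, 'joints': [-0.565, 0.403, -0.129, 1.037, 0.0, -0.52], 'eef_pos': [0.537, -0.246, 0.12], 'tcp_rot': [0.072, 3.139, -0.001], 'wrist_force': [0.765, 0.377, -1.793], 'gripper_width': 0.626, 'grasp_force': 43.531}
wrist bottle_sq [ 0.532 -0.246  0.069] 0.68 [315. 228.]
wrist pocket_square [ 0.528 -0.331  0.111] 0.34 [143. 261.]
top bottle_sq [ 0.536 -0.246  0.068] 0.63 [459. 210.]
top pocket_square [ 0.536 -0.244  0.02 ] 0.88 [453. 212.]
scene bottle_sq [ 0.532 -0.245  0.07 ] 0.9 [245. 165.]
scene pocket_square [ 0.534 -0.247  0.024] 0.83 [246. 175.]
wrist bottle_sq [ 0.532 -0.246  0.069] 0.91 [316. 229.]
top bottle_sq [ 0.531 -0.249  0.07 ] 0.6 [461. 212.]
top pocket_square [ 0.534 -0.244  0.02 ] 0.63 [454. 213.]
scene bottle_sq [ 0.529 -0.245  0.068] 0.58 [246. 165.]
scene pocket_square [ 0.53  -0.246  0.025] 0.79 [247. 174.]
```

View pics/c9.png

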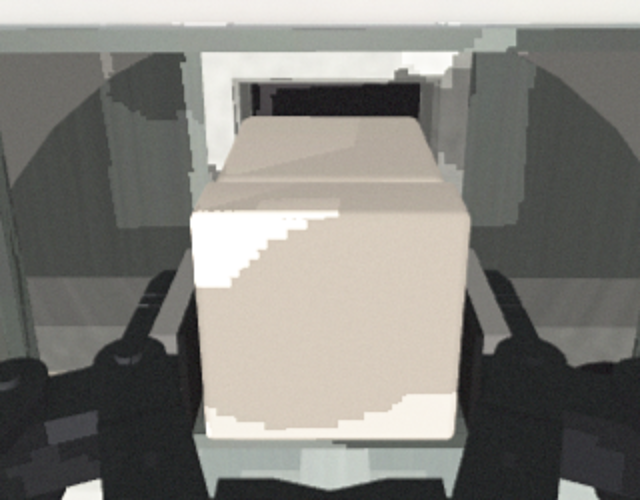

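arm_command(
  increments=[
    [0,1.3,3,0],
    [0,0,5,0],
    [0,0,5,0],
    [0,0,5,0],
    [0,0,5,0],
  ],
)

```text
time: 52.63
eef_pos: [0.5362, -0.2442, 0.0957]
tcp_rot: [-0.072, -3.14, -0.001]
wrist_force: [-0.6, -0.1, -2.1]
gripper_width: 0.625
grasp_force: 43.5
```

arm_command(
  increments=[
    [0,0,4,0],
    [0,0,3,0],
    [0,0,0,0],
    [0,0,0,0],
    [0,0,0,0],
  ],
)

```text
time: 53.05
eef_pos: [0.5366, -0.2445, 0.0898]
tcp_rot: [0.072, 3.14, -0.0]
wrist_force: [0.7, -0.5, -1.2]
gripper_width: 0.627
grasp_force: 43.5
```

Inside the pocket with no contact force. I lower it the rest of the way.

arm_command(
  increments=[
    [0,0,4,0],
    [0,0,4,0],
    [0,0,3,0],
    [0,0,1.5,0],
    [0,0,0,0],
  ],
)

```text
time: 53.47
eef_pos: [0.536, -0.2441, 0.0764]
tcp_rot: [-0.072, -3.14, -0.001]
wrist_force: [-0.1, 0.2, -1.6]
gripper_width: 0.627
grasp_force: 43.5
```

arm_command(
  increments=[
    [0,0,1,0],
    [0,0,0,0],
    [0,0,0,0],
    [0,0,0,0],
    [0,0,0,0],
  ],
)

```text
time: 53.88
eef_pos: [0.5366, -0.2444, 0.0762]
tcp_rot: [0.072, 3.14, -0.0]
wrist_force: [-0.0, -0.4, -0.9]
gripper_width: 0.625
grasp_force: 43.5
```

arm_command(
  increments=[
    [0,0,1,0],
    [0,0,0,0],
    [0,0,0,0],
    [0,0,0,0],
    [0,0,0,0],
  ],
)

```text
time: 54.3
eef_pos: [0.5367, -0.2445, 0.0756]
tcp_rot: [0.072, 3.14, -0.0]
wrist_force: [-1.4, 0.3, 2.8]
gripper_width: 0.624
grasp_force: 44.1
```

arm_command(
  increments=[
    [0,0,0,0],
    [0,0,0,0],
    [0,0,0,0],
    [0,0,0,0],
    [0,0,0,0],
  ],
  claw=20,
)

```text
time: 54.72
eef_pos: [0.5364, -0.2443, 0.0748]
tcp_rot: [-0.072, -3.141, -0.0]
wrist_force: [0.2, -0.2, -0.2]
gripper_width: 0.921
grasp_force: 0.0
```

arm_command(
  increments=[
    [0,0,-15,0],
    [0,0,-30,0],
    [0,0,-38,0],
    [0,0,-38,0],
    [0,0,-38,0],
  ],
)

```text
time: 55.13
eef_pos: [0.536, -0.2441, 0.2355]
tcp_rot: [-0.072, -3.14, -0.001]
wrist_force: [1.1, -0.4, -0.1]
gripper_width: 0.922
grasp_force: 0.0
```

arm_command(
  increments=[
    [0,0,-21,0],
    [0,0,-21,0],
    [0,0,-21,0],
    [0,0,-21,0],
    [0,0,-21,0],
  ],
  claw=178,
)

```text
time: 55.55
eef_pos: [0.5363, -0.2443, 0.3401]
tcp_rot: [0.072, 3.141, 0.0]
wrist_force: [-0.0, -0.8, -0.5]
gripper_width: 0.3
grasp_force: 0.0
```

Run:
```python
from h import *
yaw(); st()
find(["top","scene"],["bottle_sq","pocket_square","tub","mailer","flap_bar","flap_hinge","carousel_grip"],lambda p:p[1]<-.1)
arm.state(); go(.525,-.373)
w=arm.read_camera("wrist")["color"]; t=arm.read_camera("top")["color"][100:250,385:545]
cv2.imwrite("pics/c10.png",np.hstack([cv2.resize(w,(440,275)),cv2.resize(t,(293,275))]))
```

```text
yaw_y 1.525
{'time': 55.55, 'joints': [-0.564, 0.341, 0.322, 1.552, 0.0, -0.518], 'eef_pos': [0.536, -0.244, 0.34], 'tcp_rot': [0.072, 3.141, 0.0], 'wrist_force': [-0.007, -0.818, -0.481], 'gripper_width': 0.3, 'grasp_force': 0.0}
top bottle_sq [ 0.532 -0.244  0.025] 0.83 [454. 213.]
top bottle_sq [ 0.633 -0.249  0.138] 0.39 [466. 168.]
top pocket_square [ 0.534 -0.242  0.019] 0.92 [453. 213.]
top flap_hinge [ 0.526 -0.328  0.112] 0.75 [497. 211.]
top carousel_grip [ 0.636 -0.25   0.141] 0.97 [467. 167.]
scene bottle_sq [ 0.53  -0.242  0.027] 0.77 [248. 175.]
scene flap_bar [ 0.527 -0.375  0.277] 0.69 [208. 102.]
scene flap_hinge [ 0.528 -0.326  0.113] 0.91 [227. 147.]
scene carousel_grip [ 0.632 -0.249  0.138] 0.64 [220. 166.]
shift mm [   5.5 -129.    -0. ] norm 129
```

View pics/c10.png

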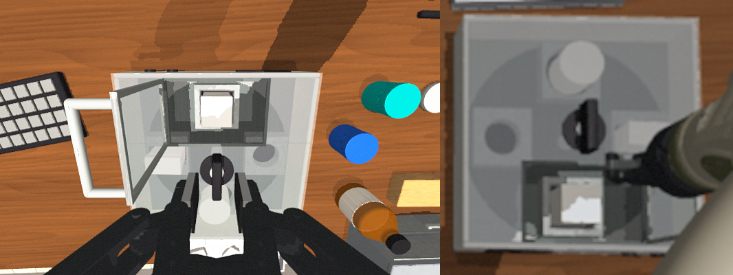

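arm_command(
  increments=[
    [1.2,-25.8,0,0],
    [1.2,-25.8,0,0],
    [1.2,-25.8,0,0],
    [1.2,-25.8,0,0],
    [1,-25.6,0,0],
  ],
)

```text
time: 56.87
eef_pos: [0.5246, -0.3739, 0.3392]
tcp_rot: [0.071, 3.14, -0.0]
wrist_force: [1.0, -0.2, 0.6]
gripper_width: 0.3
grasp_force: 0.0
```

arm_command(
  increments=[
    [0,0,8,0],
    [0,0,18,0],
    [0,0,18,0],
    [0,0,18,0],
    [0,0,12,0],
  ],
)

```text
time: 57.28
eef_pos: [0.5243, -0.3721, 0.2629]
tcp_rot: [-0.072, -3.139, -0.003]
wrist_force: [-0.7, -0.4, 0.3]
gripper_width: 0.302
grasp_force: 0.0
```

arm_command(
  increments=[
    [0,0,0,0],
    [0,0,0,0],
    [0,0,0,0],
    [0,0,0,0],
    [0,0,0,0],
  ],
  claw=255,
)

```text
time: 57.7
eef_pos: [0.5239, -0.3714, 0.2632]
tcp_rot: [-0.071, -3.137, -0.006]
wrist_force: [-0.8, 4.3, -16.3]
gripper_width: 0.1
grasp_force: 38.6
```

arm_command(
  increments=[
    [0,0,0,0],
    [0,0,0,0],
    [0,0,0,0],
    [0,0,0,0],
    [0,0,0,0],
  ],
)

```text
time: 58.12
eef_pos: [0.5239, -0.3714, 0.2633]
tcp_rot: [-0.071, -3.138, -0.006]
wrist_force: [-1.3, 5.0, -19.8]
gripper_width: 0.099
grasp_force: 38.6
```

arm_command(
  increments=[
    [0,13,-1.5,0],
    [0,13.2,-1,0],
    [0,13.3,-0.8,0],
    [0,13.4,0.1,0],
    [0,13.3,1.1,0],
  ],
)

```text
time: 58.53
eef_pos: [0.5269, -0.3074, 0.2691]
tcp_rot: [-0.074, -3.141, 0.008]
wrist_force: [-6.5, -2.4, -4.8]
gripper_width: 0.1
grasp_force: 39.3
```

arm_command(
  increments=[
    [0,13.2,2.2,0],
    [0,13,3.2,0],
    [0,12.7,4.2,0],
    [0,12.3,5.2,0],
    [0,11.9,6.1,0],
  ],
)

```text
time: 58.95
eef_pos: [0.5298, -0.2446, 0.2502]
tcp_rot: [0.074, 3.139, -0.011]
wrist_force: [-9.9, -4.6, -3.6]
gripper_width: 0.097
grasp_force: 38.8
```

arm_command(
  increments=[
    [0,11.3,7.1,0],
    [0,10.7,7.9,0],
    [0,10.1,8.7,0],
    [0,9.4,9.5,0],
    [0,8.6,10.2,0],
  ],
)

```text
time: 59.37
eef_pos: [0.5328, -0.194, 0.2071]
tcp_rot: [0.073, 3.137, -0.009]
wrist_force: [-10.1, -2.8, 0.2]
gripper_width: 0.099
grasp_force: 39.5
```

arm_command(
  increments=[
    [0,7.8,10.9,0],
    [0,6.9,11.4,0],
    [0,6,11.9,0],
    [0,5,12.4,0],
    [0,4,12.7,0],
  ],
)

```text
time: 59.78
eef_pos: [0.5347, -0.1643, 0.1472]
tcp_rot: [0.072, 3.137, -0.007]
wrist_force: [-7.9, -2.3, 1.4]
gripper_width: 0.096
grasp_force: 40.3
```

arm_command(
  increments=[
    [0,0,0,0],
    [0,0,0,0],
    [0,0,0,0],
    [0,0,0,0],
    [0,0,0,0],
  ],
)

```text
time: 60.2
eef_pos: [0.5346, -0.1643, 0.1466]
tcp_rot: [0.072, 3.138, -0.005]
wrist_force: [-6.2, -1.2, -3.6]
gripper_width: 0.101
grasp_force: 40.5
```

Run:
```python
from h import *
st(); find(["wrist","scene","top"],["flap_bar"],lambda p:p[1]<-.1)
```

```text
{'time': 60.2, 'joints': [-0.441, 0.326, -0.176, 1.065, -0.002, -0.395], 'eef_pos': [0.535, -0.164, 0.147], 'tcp_rot': [0.072, 3.138, -0.005], 'wrist_force': [-6.186, -1.19, -3.632], 'gripper_width': 0.101, 'grasp_force': 40.474}
wrist flap_bar [ 0.535 -0.167  0.157] 0.77 [310. 295.]
scene flap_bar [ 0.533 -0.165  0.157] 0.91 [259. 155.]
scene flap_bar [ 0.628 -0.249  0.   ] 0.33 [228. 195.]
top flap_bar [ 0.536 -0.164  0.157] 0.7 [435. 207.]
```

arm_command(
  increments=[
    [0,0,1.5,0],
    [0,0,1.5,0],
    [0,0,1,0],
    [0,0,0,0],
    [0,0,0,0],
  ],
)

```text
time: 60.92
eef_pos: [0.5347, -0.1641, 0.1456]
tcp_rot: [0.072, 3.136, -0.006]
wrist_force: [-12.8, 3.1, 14.1]
gripper_width: 0.099
grasp_force: 42.1
```

arm_command(
  increments=[
    [0,0,0,0],
    [0,0,0,0],
    [0,0,0,0],
    [0,0,0,0],
    [0,0,0,0],
  ],
  claw=100,
)

```text
time: 61.33
eef_pos: [0.5353, -0.1641, 0.1405]
tcp_rot: [0.072, 3.138, -0.001]
wrist_force: [-0.5, -0.2, -0.4]
gripper_width: 0.604
grasp_force: 0.0
```

arm_command(
  increments=[
    [0,0,-12,0],
    [0,0,-25,0],
    [0,0,-30,0],
    [0,0,-30,0],
    [0,0,-30,0],
  ],
)

```text
time: 61.75
eef_pos: [0.5343, -0.1639, 0.2677]
tcp_rot: [-0.072, -3.141, -0.0]
wrist_force: [0.6, 0.3, -0.3]
gripper_width: 0.611
grasp_force: 0.0
```

arm_command(
  increments=[
    [0,30,0,0],
    [0,30,0,0],
    [0,30,0,0],
    [0,30,0,0],
    [0,30,0,0],
  ],
)

```text
time: 62.17
eef_pos: [0.5414, -0.0129, 0.2666]
tcp_rot: [0.073, 3.14, 0.0]
wrist_force: [-0.9, 0.1, -0.0]
gripper_width: 0.609
grasp_force: 0.0
```

Run:
```python
from h import *
st(); find(["scene","top"],["flap_bar","tub","bottle_sq","mailer","dish","marker","forceps","slide_box"])
s=arm.read_camera("scene")["color"][100:260,120:330]; t=arm.read_camera("top")["color"][95:255,370:570]
cv2.imwrite("pics/c11.png",np.hstack([cv2.resize(s,(400,320)),cv2.resize(t,(400,320))]))
```

```text
{'time': 62.167, 'joints': [-0.172, 0.242, 0.009, 1.338, 0.0, -0.126], 'eef_pos': [0.541, -0.013, 0.267], 'tcp_rot': [0.073, 3.14, 0.0], 'wrist_force': [-0.893, 0.062, -0.025], 'gripper_width': 0.609, 'grasp_force': 0.0}
scene flap_bar [ 0.532 -0.164  0.157] 0.87 [260. 155.]
scene tub [0.532 0.093 0.001] 0.73 [325. 220.]
scene tub [ 0.621  0.031 -0.005] 0.71 [293. 231.]
scene bottle_sq [ 0.292  0.299 -0.002] 0.8 [415. 203.]
scene dish [ 0.543  0.212 -0.   ] 0.64 [353. 239.]
scene marker [ 0.39   0.201 -0.002] 0.55 [376. 209.]
scene forceps [0.517 0.408 0.001] 0.72 [413. 263.]
scene slide_box [ 0.391  0.204 -0.002] 0.59 [376. 209.]
scene slide_box [ 0.749  0.241 -0.002] 0.58 [323. 291.]
top tub [0.62  0.032 0.002] 0.95 [350. 184.]
top tub [0.53  0.09  0.003] 0.76 [330. 217.]
top bottle_sq [0.294 0.298 0.003] 0.67 [255. 307.]
top bottle_sq [0.547 0.547 0.002] 0.55 [164. 215.]
top dish [0.542 0.207 0.003] 0.55 [287. 214.]
top marker [ 0.386  0.205 -0.002] 0.76 [289. 271.]
top slide_box [ 0.754  0.236 -0.001] 0.56 [276. 139.]
```

View pics/c11.png

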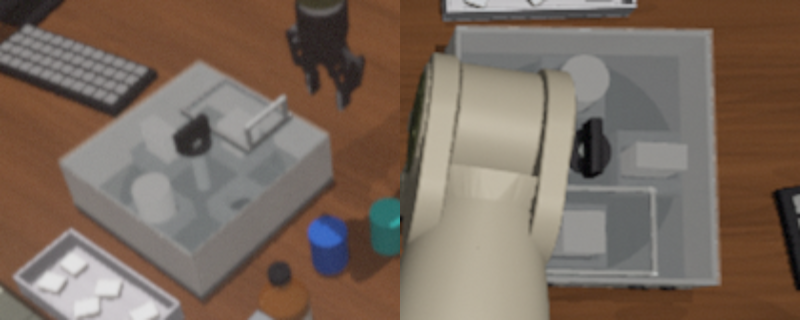

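The flap lies flat on the deck with the bar at z ≈ 0.157. All three containers stand in their pockets, the bystanders have not moved, and the gripper is clear. I'm handing in.

```bash
python3 -c "
from bench import arm
print(arm.sign_off())"
```

```text
the job is handed in; nothing more can be done
None
```

The tub, mailer and square bottle (no slim jar was on the bench) are each upright in their own pocket and the flap is shut; the job is handed in, but the sign-off gave no verdict.

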